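# Stir the wax drops and set the melting time

## Robot

A 6-joint arm with a two-finger parallel gripper is mounted at the origin on the work surface. World frame = base frame: x ahead of the robot, y to its left, z up, the work surface at z = 0. Lengths are in m, angles in rad, forces in N, time in s.
With the tool pointing down it reaches from about 0.275 to 1 m from the base axis. Payload 8.4 kg.
Tool frame: the origin (TCP) lies between the finger pads; the fingertips stand 19 mm ahead of it and the grasp point (between the pads) is the TCP (tip_extent is the distance from the TCP to the fingertips, in m); z points along the fingers, y is the direction in which the jaws open and shut (so a half turn about z gives the same grasp; the last joint's range is limited). The gripper opens to 85 mm and grips with 20 to 120 N. Pads are 22 mm wide; open, the fingers measure 114 mm over their backs; the gripper's body (76 mm by 85 mm) begins 54 mm behind the grasp point. The pads swing forward as they close: fully open they stand 13 mm farther back than shut.
Start: joints at [1.254, 0.353, 1.633, -0, 1.155, -0.002], TCP at [0.194, 0.594, 0.25] pointing down, gripper open.
Joint ranges: [-2.63, 2.63], [-0.92, 2.1], [0.06, 2.66], [-1.3, 4.44], [0, 2.69], [-3.02, 3.02]. Speed limits (rad/s): [2.22, 2.22, 2.79, 3.14, 3.14, 3.14].

## Interface

Orientations are given as a unit quaternion [w, x, y, z].
In Python, from plant import get_state, camera, sign_off, tip_extent gives the robot as it stands.
- The arm moves only by the shell command python3 -m handwheel 'ROWS' [FORCE]. ROWS is JSON, a list of rows, each a list of 5 numbers: the shift along the tool's x, y, z in m, then the turn about the tool's z in rad, then the gripper's target within -1 to 1 (fully open at 1, half-way at 0, shut at -1). In form: [[tx, ty, tz, spin, grip], ...]. A call has 1 to 5 rows; each row is the pose to reach, as a shift and turn from the pose measured when the call began, along the tool's axes at that moment; what a row does not reach only later rows make up. A row lasts 1/12 s, in which the tool goes at most 41.7 mm and 7.16 degrees, less where a joint would pass 70% of its speed; a pose out of reach is approached as far as the arm can. A call with a gripper value outside its range is refused whole. The fingers move at their own pace and stop on an object; FORCE is the grip in N (left out, the last holds). Time passes only in rows, so rows that repeat a pose let the fingers close. It gives the time, the measured TCP pose, the force and the opening at its end, in the units of the state.
- get_state(): the state, without advancing time (a new reading comes with each control period).
- camera(name): name is "side" or "top"; returns a dict with "pixels" (384x512x3 uint8, red, green, blue), "camera_matrix" (3x3 intrinsics, pixels), "extrinsics" (4x4, takes a point from world to camera coordinates). Camera axes: x right, y down, z forward; pixel columns grow to the right and rows downward; lengths in m; the calibration is good to about 2 mm. A picture is of the moment at which its call begins. There is no depth.
- sign_off(): hands the job in, once; it reports no verdict.
The state is a dict: "time_s": time; "joint_pos": joint angles; "joint_vel": joint speeds; "joint_efforts": joint torques, N m; "tcp_pos": TCP position; "tool_rot": TCP orientation; "force": force on the tool from outside, world axes, zero at the start; "torque": the same for the moment, N m; "width": finger opening in m.
Only numpy, scipy, OpenCV 4.12 (cv2) and the standard library are available. Lean on these libraries where they do the work, as an engineer would, in place of code of your own. Each camera call takes 0.05 s, during which the arm holds its last target. There are 200 camera calls.

## Task

Take the wooden paddle from the tool jar and stir the wax drops in the melter's pot: twice right round the pot with the blade down at the bottom and well out towards the wall, so that drops in every quarter get shifted and none leaves the pot. Stand the paddle back in its jar, then set the bench timer to 70 minutes by rolling the tens thumbwheel on to 7, leaving the units wheel at 0. Do not push about or knock over the candle, the mould or the bottle.

Things in the scene. Friction and masses are not known exactly. Their poses are not given: they have to be found in the camera images.
- melter: wax melter, fixed to the bench, upright at any yaw: white round jacket 168 mm across and 105 mm high; two black side handles (+y, -y) reach out to 110 mm from its axis at 70 mm height. In it an open round pot, inner diameter 124 mm, inner floor 35 mm and rim 107 mm above the bench. Origin: centre of the underside; z up
- pot_floor (a point): centre of the pot's inner floor, axes as the melter's. The drops push back on a paddle that stirs them: hold it firmly
- drop0: one of eight loose cream wax drops lying in the pot: dome 26 mm across, 14 mm high, flat underneath, 10 g, slippery. Origin: centre of its flat side. At the start drops 0 and 1, 2 and 3, 4 and 5, 6 and 7 lie in the four quarters of the pot in turn, their centres about 41 mm from the pot's axis; the middle of the pot is empty to about 23 mm from the axis
- drop1: one of eight loose cream wax drops lying in the pot: dome 26 mm across, 14 mm high, flat underneath, 10 g, slippery. Origin: centre of its flat side. At the start drops 0 and 1, 2 and 3, 4 and 5, 6 and 7 lie in the four quarters of the pot in turn, their centres about 41 mm from the pot's axis; the middle of the pot is empty to about 23 mm from the axis
- drop2: one of eight loose cream wax drops lying in the pot: dome 26 mm across, 14 mm high, flat underneath, 10 g, slippery. Origin: centre of its flat side. At the start drops 0 and 1, 2 and 3, 4 and 5, 6 and 7 lie in the four quarters of the pot in turn, their centres about 41 mm from the pot's axis; the middle of the pot is empty to about 23 mm from the axis
- drop3: one of eight loose cream wax drops lying in the pot: dome 26 mm across, 14 mm high, flat underneath, 10 g, slippery. Origin: centre of its flat side. At the start drops 0 and 1, 2 and 3, 4 and 5, 6 and 7 lie in the four quarters of the pot in turn, their centres about 41 mm from the pot's axis; the middle of the pot is empty to about 23 mm from the axis
- drop4: one of eight loose cream wax drops lying in the pot: dome 26 mm across, 14 mm high, flat underneath, 10 g, slippery. Origin: centre of its flat side. At the start drops 0 and 1, 2 and 3, 4 and 5, 6 and 7 lie in the four quarters of the pot in turn, their centres about 41 mm from the pot's axis; the middle of the pot is empty to about 23 mm from the axis
- drop5: one of eight loose cream wax drops lying in the pot: dome 26 mm across, 14 mm high, flat underneath, 10 g, slippery. Origin: centre of its flat side. At the start drops 0 and 1, 2 and 3, 4 and 5, 6 and 7 lie in the four quarters of the pot in turn, their centres about 41 mm from the pot's axis; the middle of the pot is empty to about 23 mm from the axis
- drop6: one of eight loose cream wax drops lying in the pot: dome 26 mm across, 14 mm high, flat underneath, 10 g, slippery. Origin: centre of its flat side. At the start drops 0 and 1, 2 and 3, 4 and 5, 6 and 7 lie in the four quarters of the pot in turn, their centres about 41 mm from the pot's axis; the middle of the pot is empty to about 23 mm from the axis
- drop7: one of eight loose cream wax drops lying in the pot: dome 26 mm across, 14 mm high, flat underneath, 10 g, slippery. Origin: centre of its flat side. At the start drops 0 and 1, 2 and 3, 4 and 5, 6 and 7 lie in the four quarters of the pot in turn, their centres about 41 mm from the pot's axis; the middle of the pot is empty to about 23 mm from the axis
- jar: terracotta tool jar with a white band, fixed to the bench: 72 mm outside, 56 mm inside, 120 mm high, inner floor 8 mm above the bench. Origin: centre of its underside; z up. At the start the paddle leans in it towards the jar's own +x
- paddle: loose stirring paddle of pale wood, 200 mm long, about 45 g. Origin: middle of the blade's lower end; z runs up to the handle. Blade to 58 mm: 28 mm along y, 8 mm thick along x; then a 14 x 14 mm shaft; handle from 138 to 200 mm: 22 mm along y, 16 mm along x. At the start it leans in the jar by about 20 degrees in its own x-z plane (its y is level), handle well above the rim
- timer: bench timer, fixed: grey box 136 (x) x 156 (y) x 75 mm high; two black thumbwheels with white digits stand out of its top. Its front (-x side) faces roughly to the robot: seen from there the left wheel (+y) is the tens, the right one (-y) the units. An index post 4 mm thick stands between them, 98 mm high. Each wheel clicks into a detent at every digit. Origin: centre of the underside; z up
- tens_axle (a point): centre of the tens wheel on its level axle (along y), 60 mm above the bench, axes as the timer's. Drum radius 42 mm, 26 mm wide; ten cogs, 6 mm thick and as wide as the drum, stand 8 mm proud of it (tip radius 50 mm) half-way between the ten digits. The digit at the very top, upright as seen from the front, is the one set. About 5 N at a cog turns it a click
- units_axle (a point): the same point of the units wheel, 50 mm from the tens axle point towards -y; the wheel is the same
- tens (a joint): angle of the tens wheel, rad: 0.6283 x the digit at the top; 2 to 5 at the start, perhaps caught between two digits; end stops just below 0 and above 9. Rolling the wheel's top away from the front (to the timer's +x) raises the digit, one per 36 degrees. At value q the cogs stand at angles q - 0.6283 (k + 0.5), k = 0..9, from the wheel's top, positive towards the timer's +x
- units (a joint): angle of the units wheel in rad, as for the tens; at the start it reads 0
- candle: bystander: loose cream candle, stepped octagonal column on a 56 mm square base, 110 mm high with a bent wick up to 128 mm. Origin: centre of the underside
- mould: bystander: loose aluminium candle mould, round, 68 mm across, 78 mm high. Origin: centre of the underside
- bottle: bystander: loose clear plastic bottle with a blue cap, 60 mm across, 145 mm high. Origin: centre of the underside
There are look-alikes about, which are no part of the job. What is shaped like the melter but orange or red is not meant.

How it is judged:
On the way, in this order (a step that is already met when the one before it is completed fails the run):
1. blade at the bottom, out towards the wall on the pot's +x side (z of paddle in the frame of pot_floor below 0.02 m and distance between paddle and pot_floor below 0.062 m and x of paddle in the frame of pot_floor above 0.022 m).
2. blade at the bottom, out towards the wall at one flank (+y or -y) (z of paddle in the frame of pot_floor below 0.02 m and distance between paddle and pot_floor below 0.062 m and x of paddle in the frame of pot_floor between -0.015 and 0.015 m and (y of paddle in the frame of pot_floor above 0.022 m or y of paddle in the frame of pot_floor below -0.022 m)).
3. blade at the bottom, out towards the wall on the pot's -x side (z of paddle in the frame of pot_floor below 0.02 m and distance between paddle and pot_floor below 0.062 m and x of paddle in the frame of pot_floor below -0.022 m).
4. blade at the bottom, out towards the wall at a flank again (all of step 2).
5. blade at the bottom, back on the pot's +x side: a full round (all of step 1).
6. paddle let go, standing in its jar (z of paddle in the frame of jar below 0.03 m and horizontal distance between paddle and jar below 0.03 m and angle between paddle's own z axis and vertical below 0.6 rad and contact force between the fingers and paddle below 0.05 N and linear speed of paddle below 0.03 m/s), for 0.2 s.
7. tens wheel at 7 (value of joint tens between 4.24823 and 4.54823 rad), for 0.2 s.
At the end, for the whole second after the job is handed in: Tens wheel at 7 (within 0.15 rad), units at 0 (below 0.15 rad); paddle at rest in the jar, lower end within 30 mm of its axis and under 30 mm up, tilt under 0.6 rad; all drops in the pot (within 60 mm of its axis), in each pair 0/1, 2/3, 4/5, 6/7 one moved over 15 mm (all of step 7 and value of joint units below 0.15 rad and velocity of joint tens between -0.1 and 0.1 rad/s and z of paddle in the frame of jar below 0.03 m and horizontal distance between paddle and jar below 0.03 m and angle between paddle's own z axis and vertical below 0.6 rad and linear speed of paddle below 0.03 m/s and horizontal distance between each of drop0, drop1, drop2, drop3, drop4, drop5, drop6, drop7 and pot_floor below 0.06 m and z of each of drop0, drop1, drop2, drop3, drop4, drop5, drop6, drop7 in the frame of pot_floor below 0.05 m and distance of any of drop0, drop1 from where it was at the start of the episode above 0.015 m and distance of any of drop2, drop3 from where it was at the start of the episode above 0.015 m and distance of any of drop4, drop5 from where it was at the start of the episode above 0.015 m and distance of any of drop6, drop7 from where it was at the start of the episode above 0.015 m); the robot touches nothing.
It fails at once if candle pushed more than 25 mm or tipped (distance of candle from where it was at the start of the episode above 0.025 m or angle between candle's own z axis and vertical above 0.35 rad).
It fails at once if mould pushed more than 25 mm or tipped (distance of mould from where it was at the start of the episode above 0.025 m or angle between mould's own z axis and vertical above 0.35 rad).
It fails at once if bottle pushed more than 25 mm or tipped (distance of bottle from where it was at the start of the episode above 0.025 m or angle between bottle's own z axis and vertical above 0.35 rad).
It also fails if it takes over 72 s, if anything falls off the work surface, if the arm or the gripper's body presses on something with over 40 N, if the wrist force passes 120 N, or if a joint passes its speed limit or range.

## Working session

There is one attempt and no reset: what is moved stays moved. The work goes in short steps, Python scripts to look and compute and a shell command to move; the robot and the scene stay as the last step left them, time stands still between calls to the robot, and variables do not carry over. Pictures are saved under pics/ and viewed, about 8 in all and at most 12, crops included, and the job is handed in when it is done.

```bash
ls; mkdir -p pics; python3 - <<'E'
from plant import get_state,camera,tip_extent
import cv2,json
s=get_state();print(s,tip_extent)
for n in("top","side"):
    c=camera(n);cv2.imwrite(f"pics/{n}0.png",cv2.cvtColor(c["pixels"],cv2.COLOR_RGB2BGR))
    print(n,c["camera_matrix"],c["extrinsics"])
a=cv2.imread("pics/top0.png");b=cv2.imread("pics/side0.png")
cv2.imwrite("pics/t0.png",cv2.resize(a,(800,600),interpolation=cv2.INTER_CUBIC));cv2.imwrite("pics/s0.png",cv2.resize(b,(800,600),interpolation=cv2.INTER_CUBIC))
E
```

```text
pics
{'time_s': 0.0, 'joint_pos': array([ 1.25358782e+00,  3.53634833e-01,  1.63415807e+00,  8.13650542e-06,
        1.15519457e+00, -2.37704861e-03]), 'joint_vel': array([ 0.00125174,  0.00015854,  0.00184688,  0.00167899,  0.00121688,
       -0.00050864]), 'joint_efforts': array([-2.36586551e-03, -6.05241680e+01, -3.42067230e+01, -1.96242017e-04,
        9.30967683e-03, -6.60091757e-06]), 'tcp_pos': array([0.19337533, 0.59384731, 0.24955974]), 'tool_rot': array([-1.14640609e-04,  1.56768001e-01,  9.87635210e-01, -6.87931834e-04]), 'force': array([ 0.35075453, -0.92606066, -0.30075241]), 'torque': array([ 0.02570807,  0.02781492, -0.00548147]), 'width': 0.08506228152286008} 0.019
top [[354.35167088   0.         260.94575139]
 [  0.         354.35167088 189.85629751]
 [  0.           0.           1.        ]] [[ 0.00296262 -0.99989892  0.01390597 -0.01191864]
 [-0.98575342 -0.00525874 -0.16811464  0.55925221]
 [ 0.16817077 -0.0132098  -0.98566936  0.80915252]
 [ 0.          0.          0.          1.        ]]
side [[417.97097699   0.         258.83354236]
 [  0.         417.97097699 191.3130741 ]
 [  0.           0.           1.        ]] [[-0.99502744 -0.09890616  0.01174586  0.55079365]
 [-0.08026897  0.7264814  -0.68248199  0.1110174 ]
 [ 0.05896852 -0.68003114 -0.73080802  0.89153184]
 [ 0.          0.          0.          1.        ]]
```

View pics/t0.png

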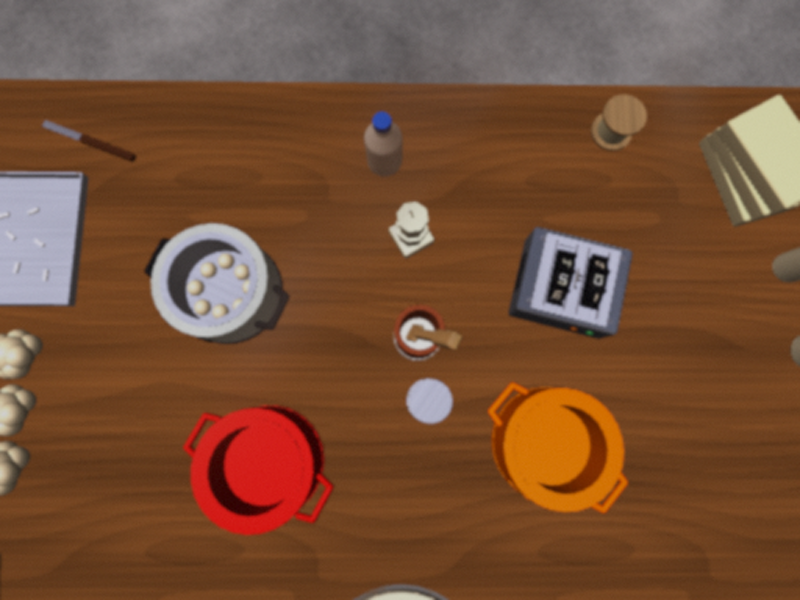

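View pics/s0.png

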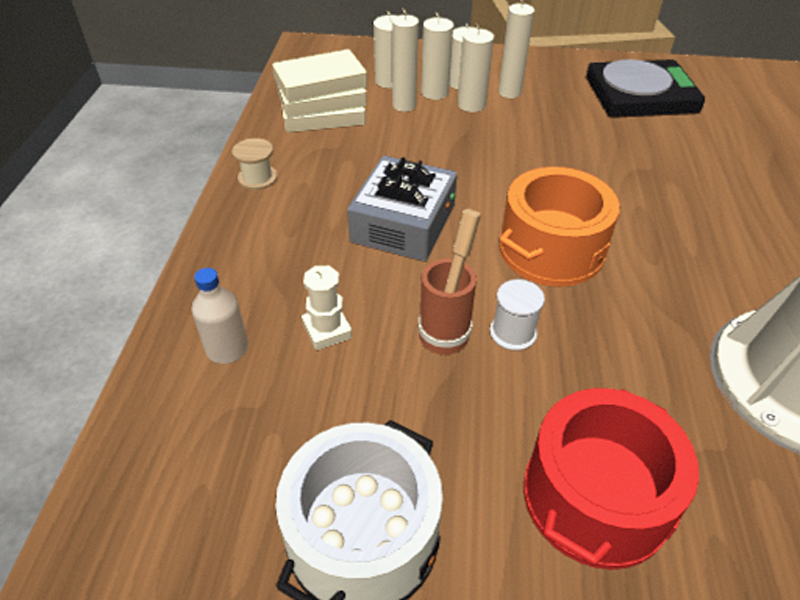

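The top view shows three pot-shaped things: white-grey at (215,283), red at (255,470) and orange at (558,448) in the 800x600 picture. Only the white one holds drops and fits the melter. The jar with the paddle is at (418,335), the timer at (572,282), the mould at (430,400), the candle at (412,228) and the bottle at (383,145). One enlarged crop to confirm this and to read the wheel.

```bash
cat > h.py <<'E'
import numpy as np,cv2
from plant import get_state,camera
def cam(n): return camera(n)
def ray(c,uv,z):
    K,E=c["camera_matrix"],c["extrinsics"];R,t=E[:3,:3],E[:3,3]
    o=-R.T@t;d=(np.c_[np.atleast_2d(uv),np.ones(len(np.atleast_2d(uv)))]@np.linalg.inv(K).T)@R
    return o+d*((z-o[2])/d[:,2])[:,None]
def proj(c,P):
    q=np.atleast_2d(P)@c["extrinsics"][:3,:3].T+c["extrinsics"][:3,3];q=q@c["camera_matrix"].T
    return q[:,:2]/q[:,2:]
def tri(ct,pt,cs,ps):
    A=[];b=[]
    for c,p in((ct,pt),(cs,ps)):
        o=ray(c,p,1.0)[0];d=ray(c,p,0.)[0]-o;d/=np.linalg.norm(d);M=np.eye(3)-np.outer(d,d);A.append(M);b.append(M@o)
    return np.linalg.lstsq(np.vstack(A),np.hstack(b),rcond=None)[0]
E
python3 - <<'E'
import cv2,numpy as np
a=cv2.imread("pics/top0.png");b=cv2.imread("pics/side0.png")
def cr(i,x,y,w,h,W,H):return cv2.resize(i[y:y+h,x:x+w],(W,H),interpolation=cv2.INTER_CUBIC)
# native = disp*0.64
t=np.hstack([cr(a,90,135,100,75,400,300),cr(a,320,140,100,75,400,300)])
u=np.hstack([cr(b,170,260,120,90,400,300) if 0 else cr(a,245,180,60,45,400,300),cr(b,220,95,80,60,400,300)])
cv2.imwrite("pics/c1.png",np.vstack([t,u]))
E
```

```text
(no output)
```

View pics/c1.png

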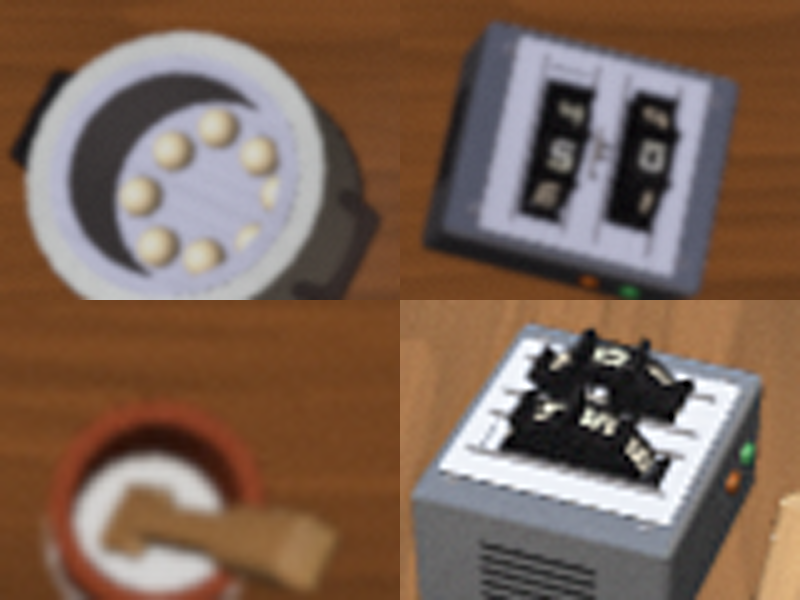

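The white melter at crop (175,165) has the eight drops and black handles, so it is confirmed. The tens wheel shows 5, with 4 beyond it and 6 on the front side; units shows 0. The paddle leans to the right in the image (world -y). Next I measure positions.

```bash
cat > m.py <<'E'
from h import *
from scipy.optimize import least_squares
np.set_printoptions(precision=4,suppress=True)
T=cam("top");S=cam("side")
def mask(c,f):
    hsv=cv2.cvtColor(c["pixels"],cv2.COLOR_RGB2HSV).astype(int);return f(hsv[...,0],hsv[...,1],hsv[...,2]).astype(np.uint8)
def roi(m,x,y,w,h):
    o=np.zeros_like(m);o[y:y+h,x:x+w]=m[y:y+h,x:x+w];return o
def big(m):
    cs,_=cv2.findContours(m,cv2.RETR_EXTERNAL,cv2.CHAIN_APPROX_NONE);return max(cs,key=cv2.contourArea)[:,0].astype(float)
def circ(P,r=None):
    f=lambda p:np.hypot(P[:,0]-p[0],P[:,1]-p[1])-(p[2] if r is None else r)
    s=least_squares(f,[*P[:,:2].mean(0),.05],loss="soft_l1",f_scale=.001);return s.x,np.sqrt(np.mean(s.fun**2))
for n in "TS":
    c=eval(n);print(n,"camera at",-c["extrinsics"][:3,:3].T@c["extrinsics"][:3,3])
E
cat > m1.py <<'E'
from m import *
mt=roi(mask(T,lambda h,s,v:(s<60)&(v>140)),85,130,105,100)
k=cv2.convexHull(big(mt).astype(np.float32))[:,0]
P=ray(T,big(mt),.105);print("melter rim top",circ(P))
ms=roi(mask(S,lambda h,s,v:(s<60)&(v>120)),160,255,140,120)
# hue stats
print("melter ctr guess pix",big(mt).mean(0))
mj=roi(mask(T,lambda h,s,v:((h<9)|(h>170))&(s>120)&(v>90)),240,185,60,55)
Pj=ray(T,big(mj),.12);print("jar rim",circ(Pj),circ(Pj,.036))
pl=roi(mask(T,lambda h,s,v:(s<70)&(v>140)),325,140,90,80)
b=big(pl);r=cv2.minAreaRect(b.astype(np.float32));bp=cv2.boxPoints(r);W=ray(T,bp,.076);print("plate corners px",bp,"\n",W[:,:2],"mean",W[:,:2].mean(0),"sides",np.linalg.norm(W[1]-W[0]),np.linalg.norm(W[2]-W[1]))
bk=roi(mask(T,lambda h,s,v:(v<60)),452-100,155,45,50);bk=(bk&cv2.drawContours(np.zeros_like(bk),[bp.astype(int)],0,1,-1))
n,l,st,ce=cv2.connectedComponentsWithStats(bk)
for i in range(1,n):
    if st[i,4]>40:print("black",st[i],ce[i],ray(T,ce[i],.1)[0])
hb=mask(T,lambda h,s,v:(v<55));
for x,y,w,h in((90,148,18,30),(165,180,24,34)):
    q=roi(hb,x,y,w,h);n,l,st,ce=cv2.connectedComponentsWithStats(q)
    for i in range(1,n):
        if st[i,4]>15:print("handle",st[i],ce[i],ray(T,ce[i],.07)[0])
E
python3 m1.py
```

```text
T camera at [0.4152 0.0017 0.8917]
S camera at [0.5044 0.5801 0.7208]
melter rim top (array([0.5746, 0.2788, 0.0821]), np.float64(0.0008177410431372896))
melter ctr guess pix [133.1408 178.8932]
jar rim (array([ 0.4997, -0.0243,  0.0317]), np.float64(0.0022252317823865846)) (array([ 0.4985, -0.0271,  0.05  ]), np.float64(0.004869475312802006))
plate corners px [[337.5882 196.6471]
 [349.7059 148.1765]
 [399.5882 160.6471]
 [387.4706 209.1176]] 
 [[ 0.5393 -0.1882]
 [ 0.6567 -0.2213]
 [ 0.6268 -0.3393]
 [ 0.5105 -0.3036]] mean [ 0.5833 -0.2631] sides 0.12195111984686756 0.12179192489163199
black [352 161  16  34 261] [358.7088 175.7931] [ 0.5842 -0.2328  0.1   ]
black [372 164  17  33 304] [379.5724 180.477 ] [ 0.5735 -0.2803  0.1   ]
handle [ 93 153  14  23  63] [ 98.9524 163.5397] [0.6166 0.3744 0.07  ]
handle [165 182  19  29 115] [175.2696 197.4261] [0.5364 0.1908 0.07  ]
```

```bash
cat > m2.py <<'E'
from m import *
J=ray(T,[268.6,211.6],.12)[0];print("jar",J)
top=tri(T,[291.8,217.5],S,[300.8,136.3]);print("paddle top",top)
b=ray(T,[263,215.2],.02)[0];print("blade low",b)
w=mask(T,lambda h,s,v:(h>8)&(h<22)&(s>70)&(s<190)&(v>125));w=roi(w,262,200,40,32)
c=big(w);print("wood",len(c),cv2.minAreaRect(c.astype(np.float32)),c[:,0].min(),c[:,0].max())
ws=roi(mask(S,lambda h,s,v:(h>8)&(h<22)&(s>70)&(v>150)),282,130,28,60)
c=big(ws);print("wood side",cv2.minAreaRect(c.astype(np.float32)),c.min(0),c.max(0))
def ci(c,r,z): 
    a=np.linspace(0,2*np.pi,60);return np.c_[c[0]+r*np.cos(a),c[1]+r*np.sin(a),0*a+z]
M=[.5746,.2788];y=np.deg2rad(-15);ey=np.array([-np.sin(y),np.cos(y)]);ex=np.array([np.cos(y),np.sin(y)])
O=np.array([.5825,-.2605])
def box(o,a,b,z):return np.array([[*(o+sx*a*ex+sy*b*ey),z] for sx,sy in((1,1),(1,-1),(-1,-1),(-1,1),(1,1))])
dr=[(ci(M,.084,.105),(255,0,0)),(ci(M,.062,.107),(255,0,255)),(ci(M,.062,.035),(0,160,0)),(ci(J,.036,.12),(0,255,0)),(ci(J,.036,0),(0,255,255)),(box(O,.068,.078,.075),(255,0,0)),(box(O,.068,.078,0),(255,128,0)),(box(O+.025*ey,.05,.013,.06+.015),(0,255,0)),(box(O-.025*ey,.05,.013,.075),(0,255,0)),(box(O+.025*ey,.01,.013,.102),(255,0,255)),(np.array([top,[*b[:2],.012]]),(0,0,255))]
out=[]
k=4
for c,rs in((T,((85,135,100,75),(320,140,100,75))),(S,((240,125,80,60),(215,92,80,60)))):
    im=cv2.resize(c["pixels"],None,fx=8,fy=8,interpolation=cv2.INTER_CUBIC)
    for P,col in dr:cv2.polylines(im,[((proj(c,P)+.5)*8).astype(int)],0,col,3)
    out.append(np.hstack([cv2.resize(im[8*y0:8*(y0+h),8*x0:8*(x0+w)],(400,300),interpolation=cv2.INTER_AREA) for x0,y0,w,h in rs]))
cv2.imwrite("pics/ov.png",np.vstack(out)[...,::-1])
E
python3 m2.py
```

```text
T camera at [0.4152 0.0017 0.8917]
S camera at [0.5044 0.5801 0.7208]
jar [ 0.4988 -0.0255  0.12  ]
paddle top [ 0.4794 -0.0689  0.1923]
blade low [ 0.5006 -0.0152  0.02  ]
wood 80 ((277.8965759277344, 214.53778076171875), (32.557289123535156, 10.839839935302734), 10.885526657104492) 262.0 294.0
wood side ((295.5, 159.5), (59.0, 27.0), 90.0) [282. 130.] [309. 189.]
```

View pics/ov.png

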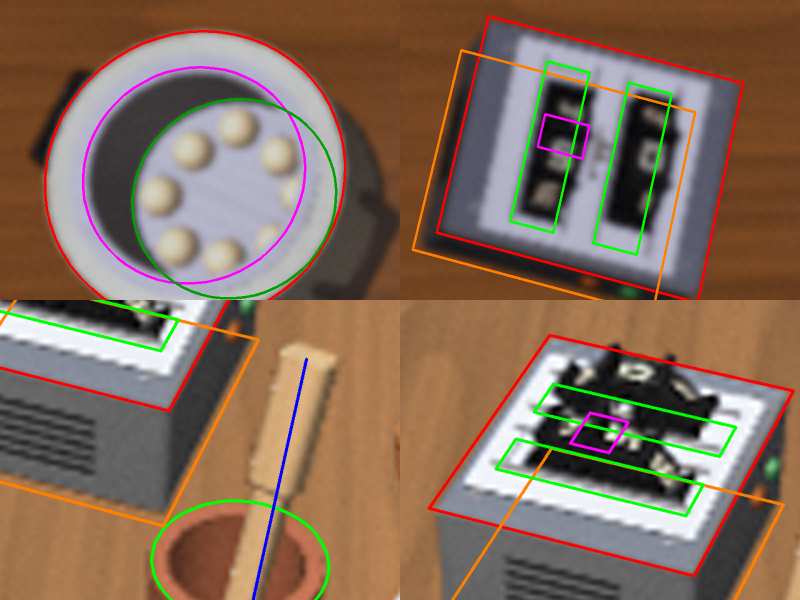

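Melter, jar and timer overlays fit to about 2 mm: melter at (.5746,.2788), jar at (.4988,-.0255), timer at (.5825,-.2605) with yaw -15°. The digit 5 on the tens wheel sits about 8 mm to the front, so that wheel is between 4 and 5. The paddle leans along azimuth about -114°. I'll travel to it with the jaws along its lean direction.

```bash
cat > g.py <<'E'
import sys,numpy as np
from scipy.spatial.transform import Rotation as R
from plant import get_state
s=get_state();q=s["tool_rot"];M=R.from_quat([*q[1:],q[0]]).as_matrix()
az=np.degrees(np.arctan2(M[1,1],M[0,1]))
print("t %.2f tcp %s az %.1f w %.4f F %s j6 %.2f tilt %.2f"%(s["time_s"],np.round(s["tcp_pos"],4),az,s["width"],np.round(s["force"],1),s["joint_pos"][5],np.degrees(np.arccos(-M[2,2]))))
a=[float(v) for v in sys.argv[1:]]
if a:
    print("shift",np.round(M.T@(np.array(a[:3])-s["tcp_pos"]),4), "spin %.3f"%(-np.radians(a[3]-az)) if len(a)>3 else "")
E
python3 -m handwheel '[[0,0,0,0.105,1],[0,0,0,0.105,1]]' && python3 -m handwheel '[[-0.155,-0.14,0,0,1],[-0.155,-0.14,0,0,1],[-0.155,-0.14,0,0,1],[-0.155,-0.14,0,0,1],[-0.155,-0.14,0,0,1]]' && python3 -m handwheel '[[-0.155,-0.14,0,0,1],[-0.155,-0.14,0,0,1],[-0.155,-0.14,0,0,1],[-0.155,-0.14,0,0,1],[-0.155,-0.14,0,0,1]]'
python3 g.py .484 -.0594 .25 66
```

```text
time_s: 0.47
tcp_pos: [0.1934, 0.5941, 0.2499]
tool_rot: [-0.0, 0.211, 0.978, -0.0]
force: [-0.1, -0.9, -0.5]
width: 0.0853
time_s: 0.88
tcp_pos: [0.277, 0.4015, 0.25]
tool_rot: [0.0, 0.209, 0.978, -0.0]
force: [-0.1, -0.8, 1.0]
width: 0.0857
time_s: 1.3
tcp_pos: [0.3608, 0.2106, 0.2504]
tool_rot: [0.0, 0.207, 0.978, -0.0]
force: [1.3, 0.6, 0.5]
width: 0.0857
t 1.30 tcp [0.3608 0.2106 0.2504] az 66.1 w 0.0857 F [1.3 0.6 0.5] j6 -0.63 tilt 0.05
shift [-0.222  -0.1969  0.0006] spin 0.002
```

```bash
python3 -m handwheel '[[-0.155,-0.137,0,0,1],[-0.155,-0.137,0,0,1],[-0.155,-0.137,0,0,1],[-0.155,-0.137,0,0,1],[-0.155,-0.137,0,0,1]]' && python3 -m handwheel '[[-0.067,-0.06,0,0,1],[-0.067,-0.06,0,0,1],[-0.067,-0.06,0,0,1],[-0.067,-0.06,0,0,1]]' >/dev/null
python3 g.py .484 -.0594 .165 66; python3 - <<'E'
from h import *
t=cam("top");s=cam("side")
f=lambda c,x,y,w,h:cv2.resize(c["pixels"][y:y+h,x:x+w],(400,300),interpolation=cv2.INTER_CUBIC)
cv2.imwrite("pics/a.png",np.hstack([f(t,220,165,120,90),f(s,240,85,120,90)])[...,::-1])
E
```

```text
time_s: 1.72
tcp_pos: [0.4473, 0.0207, 0.2509]
tool_rot: [0.001, 0.206, 0.979, 0.0]
force: [0.5, 0.9, 0.4]
width: 0.085
t 2.05 tcp [ 0.4854 -0.0636  0.2509] az 66.2 w 0.0853 F [-0.7  0.8 -0.8] j6 -1.29 tilt 0.13
shift [0.0032 0.0032 0.0859] spin 0.003
```

View pics/a.png

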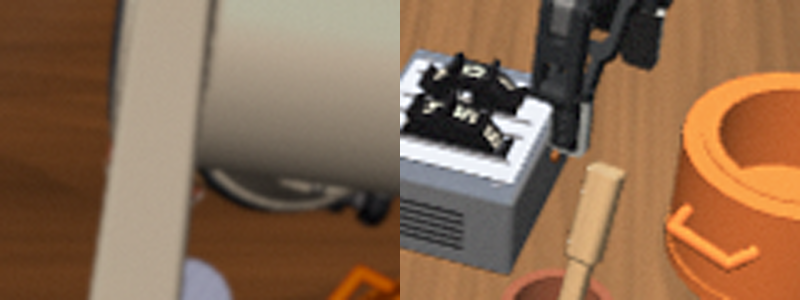

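```bash
python3 - <<'E'
from h import *
s=cam("side")
for p in([.508,-.011,.24],[.462,-.116,.24],[.4854,-.0636,.232],[.4794,-.0689,.1923]):print(p,proj(s,[p]))
for o in (57,47):pass
f=lambda c,x,y,w,h:cv2.resize(c["pixels"][y:y+h,x:x+w],(480,480),interpolation=cv2.INTER_CUBIC)
cv2.imwrite("pics/b.png",f(s,230,40,160,160)[...,::-1])
E
```

```text
[0.508, -0.011, 0.24] [[286.13718923 134.99033476]]
[0.462, -0.116, 0.24] [[312.40152298 102.79767019]]
[0.4854, -0.0636, 0.232] [[299.28122274 121.55880073]]
[0.4794, -0.0689, 0.1923] [[300.75143292 136.28691601]]
```

View pics/b.png

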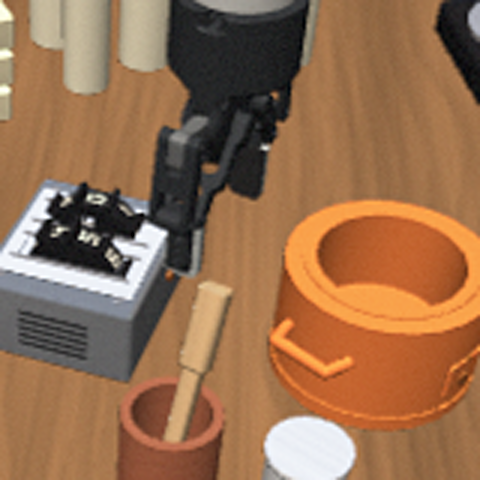

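The side view shows the finger tips straddling the handle, at crop pixels (180,272) and (245,195) as predicted. I'll descend, half-close, push the handle upright, then grip.

```bash
python3 -m handwheel '[[0.002,0.003,0.03,0,1],[0.003,0.003,0.06,0,1],[0.003,0.003,0.086,0,0.8],[0.003,0.003,0.086,0,0.4],[0.003,0.003,0.086,0,0.1]]' 30 && python3 -m handwheel '[[0,0,0,0,0.1],[0,0.013,0,0,0.1],[0,0.026,0,0,0.1],[0,0.04,0,0,0.1],[0,0.053,0,0,0.1]]' && python3 -m handwheel '[[0,0,0,0,0.1],[0,0,0,0,-0.2]]'; python3 g.py .505 -.0109 .165 66
```

```text
time_s: 2.62
tcp_pos: [0.4812, -0.0549, 0.1643]
tool_rot: [-0.001, 0.204, 0.979, 0.0]
force: [0.4, 0.4, 0.4]
width: 0.0544
time_s: 3.03
tcp_pos: [0.5037, -0.0053, 0.1664]
tool_rot: [0.0, 0.204, 0.979, 0.001]
force: [0.2, -0.2, 0.1]
width: 0.0471
time_s: 3.2
tcp_pos: [0.5047, -0.0046, 0.1678]
tool_rot: [0.002, 0.203, 0.979, 0.001]
force: [0.2, -1.0, 0.2]
width: 0.0361
t 3.20 tcp [ 0.5047 -0.0046  0.1678] az 66.6 w 0.0361 F [ 0.2 -1.   0.2] j6 -1.18 tilt 0.21
shift [-0.0028 -0.0057  0.0028] spin 0.010
```

```bash
python3 -m handwheel '[[-0.003,-0.005,0.003,0.01,-0.3],[-0.003,-0.005,0.003,0.01,-1],[-0.003,-0.005,0.003,0.01,-1],[-0.003,-0.005,0.003,0.01,-1],[-0.003,-0.005,0.003,0.01,-1]]' 110 && python3 -m handwheel '[[0,0,0,0,-1],[0,0,0,0,-1]]'; python3 g.py .505 -.0109 .165 66;python3 - <<'E'
from h import *
s=cam("side")
cv2.imwrite("pics/c.png",cv2.resize(s["pixels"][90:250,220:380],(560,560),interpolation=cv2.INTER_CUBIC)[...,::-1])
E
```

```text
time_s: 3.62
tcp_pos: [0.5057, -0.0109, 0.1651]
tool_rot: [0.002, 0.208, 0.978, 0.001]
force: [0.1, -0.7, 4.8]
width: 0.0148
time_s: 3.78
tcp_pos: [0.5057, -0.0111, 0.1651]
tool_rot: [0.002, 0.208, 0.978, 0.001]
force: [-0.2, -0.4, 2.4]
width: 0.0149
t 3.78 tcp [ 0.5057 -0.0111  0.1651] az 66.0 w 0.0149 F [-0.2 -0.4  2.4] j6 -1.18 tilt 0.24
shift [ 0.0007 -0.0001  0.0001] spin -0.000
```

View pics/c.png

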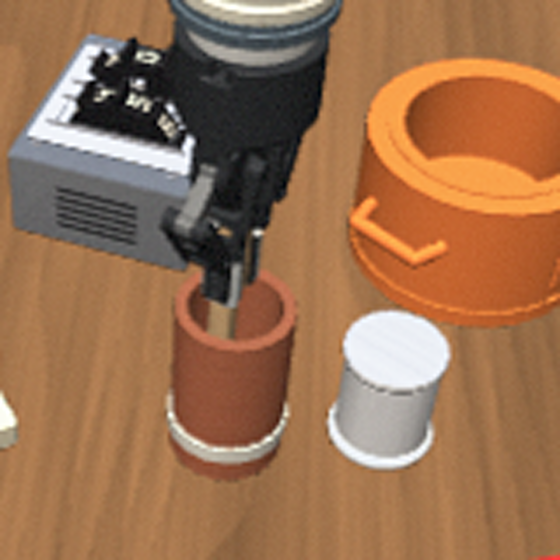

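```bash
python3 -m handwheel '[[0,0,-0.03,0,-1],[0,0,-0.06,0,-1],[0,0,-0.095,0,-1],[0,0,-0.13,0,-1],[0,0,-0.15,0,-1]]' && python3 -m handwheel '[[0,0,0,0,-1]]'; python3 g.py .5746 .2788 .32;python3 - <<'E'
from h import *
s=cam("side")
p=s["pixels"];print(proj(s,[[.5057,-.011,.315],[.5057,-.011,.155]]))
cv2.imwrite("pics/d.png",cv2.resize(p[60:220,200:360],(560,560),interpolation=cv2.INTER_CUBIC)[...,::-1])
E
```

```text
time_s: 4.25
tcp_pos: [0.5056, -0.0111, 0.3184]
tool_rot: [0.003, 0.208, 0.978, 0.001]
force: [0.6, 0.1, -0.7]
width: 0.0148
time_s: 4.33
tcp_pos: [0.5071, -0.0111, 0.3223]
tool_rot: [0.006, 0.208, 0.978, 0.001]
force: [-0.5, 0.5, 0.5]
width: 0.0146
t 4.33 tcp [ 0.5071 -0.0111  0.3223] az 66.0 w 0.0146 F [-0.5  0.5  0.5] j6 -1.18 tilt 0.71
shift [0.0563 0.2923 0.0033] 
[[290.18081828 100.04773243]
 [284.72329474 169.09599642]]
```

View pics/d.png

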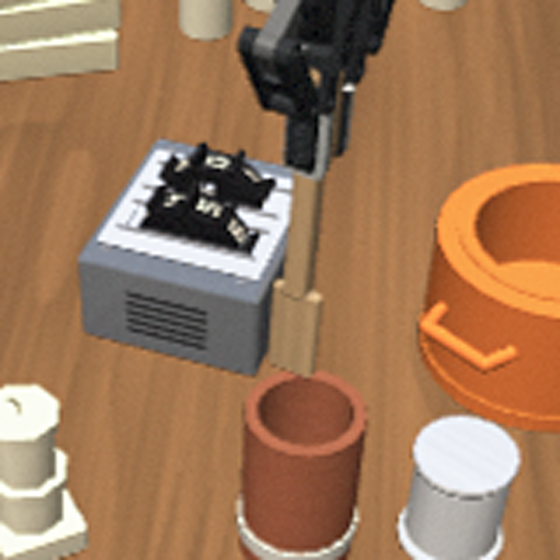

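The paddle is held upright, its blade end at crop (293,372) where an upright one projects, so its lower end is about 160 mm below the TCP. Over to the pot's axis.

```bash
python3 -m handwheel '[[0.008,0.04,0,0,-1],[0.015,0.08,0,0,-1],[0.023,0.12,0,0,-1],[0.031,0.16,0,0,-1],[0.038,0.2,0,0,-1]]' 120 && python3 -m handwheel '[[0.008,0.04,0,0,-1],[0.015,0.08,0,0,-1],[0.015,0.08,0,0,-1],[0.015,0.08,0,0,-1]]' >/dev/null; python3 g.py .5746 .2788 .2
```

```text
time_s: 4.8
tcp_pos: [0.5523, 0.1886, 0.3189]
tool_rot: [0.004, 0.208, 0.978, 0.0]
force: [1.5, -0.8, -0.4]
width: 0.0146
t 5.13 tcp [0.5702 0.2695 0.3158] az 66.2 w 0.0142 F [-0.2 -1.3 -0.6] j6 -0.71 tilt 0.27
shift [0.0003 0.0103 0.1158]
```

```bash
python3 -m handwheel '[[0,0.01,0,0,-1],[0,0.01,0.03,0,-1],[0,0.01,0.05,0,-1],[0,0.01,0.06,0,-1],[0,0.01,0.06,0,-1]]' >/dev/null; python3 g.py .5746 .2788 .2;python3 - <<'E'
from h import *
s=cam("side");t=cam("top")
f=lambda c,x,y,w,h:cv2.resize(c["pixels"][y:y+h,x:x+w],(400,400),interpolation=cv2.INTER_CUBIC)
print(proj(s,[[.5746,.2788,.1]]),proj(t,[[.5746,.2788,.1]]))
cv2.imwrite("pics/e.png",np.hstack([f(t,80,120,110,110),f(s,160,230,140,140)])[...,::-1])
E
```

```text
t 5.55 tcp [0.573  0.277  0.2526] az 66.1 w 0.0145 F [-0.2  0.1 -0.9] j6 -0.70 tilt 0.29
shift [-0.0007  0.0025  0.0526] 
[[228.97161271 316.93592845]] [[134.11761936 178.63777265]]
```

View pics/e.png

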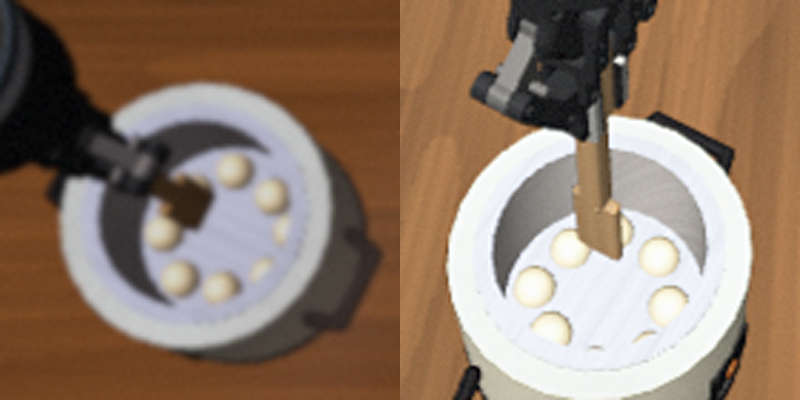

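Blade end is at side crop (602,255), over the empty middle of the pot as predicted. Lower it and spiral out.

```bash
python3 -m handwheel '[[-0.001,0.002,0.02,0,-1],[-0.001,0.002,0.04,0,-1],[-0.001,0.002,0.0535,0,-1],[-0.001,0.002,0.0535,0,-1],[-0.001,0.002,0.0535,0,-1]]' >/dev/null; python3 g.py .5746 .2788 .199
python3 -m handwheel '[[0.011,0,0,0,-1],[0.016,0.01,0,0,-1],[0.013,0.025,0,0,-1],[0,0.034,0,0,-1],[0,0.034,0,0,-1]]' >/dev/null; python3 g.py .5746 .2788 .199
python3 -m handwheel '[[-0.017,0,0,0,-1],[-0.031,-0.013,0,0,-1],[-0.038,-0.034,0,0,-1],[-0.038,-0.034,0,0,-1]]' >/dev/null; python3 g.py .5746 .2788 .199
```

```text
t 6.07 tcp [0.577  0.2792 0.2035] az 66.1 w 0.0145 F [ 0.1 -0.2 -0.4] j6 -0.70 tilt 0.28
shift [ 0.0021 -0.0014  0.0045] 
t 6.48 tcp [0.593  0.3126 0.2054] az 66.1 w 0.0147 F [-0.5 -0.3 -0.7] j6 -0.67 tilt 0.47
shift [ 0.0032 -0.0384  0.0062] 
t 6.82 tcp [0.6136 0.2638 0.2061] az 66.1 w 0.0143 F [-0.6 -0.6 -0.4] j6 -0.75 tilt 0.46
shift [ 0.0418 -0.0021  0.0068]
```

```bash
python3 -m handwheel '[[0.006,-0.015,0.004,0,-1],[0.011,-0.027,0.008,0,-1],[0.02,-0.036,0.008,0,-1],[0.03,-0.042,0.008,0,-1],[0.03,-0.042,0.008,0,-1]]' >/dev/null; python3 g.py .5746 .2788 .199
python3 -m handwheel '[[0.012,-0.002,0.002,0,-1],[0.024,0,0.002,0,-1],[0.034,0.006,0.002,0,-1],[0.043,0.015,0.002,0,-1],[0.043,0.015,0.002,0,-1]]' >/dev/null; python3 g.py .5746 .2788 .199
```

```text
t 7.23 tcp [0.5691 0.2407 0.2001] az 66.0 w 0.0144 F [1.5 8.5 2.1] j6 -0.75 tilt 0.78
shift [0.0105 0.037  0.0013] 
t 7.65 tcp [0.536  0.2741 0.1987] az 66.1 w 0.0146 F [ 2.8 -0.6  1.1] j6 -0.68 tilt 0.94
shift [-0.0334  0.0199  0.0003]
```

```bash
python3 -m handwheel '[[0.003,0.007,0.001,0,-1],[0.005,0.02,0.001,0,-1],[0.003,0.033,0.002,0,-1],[-0.002,0.045,0.002,0,-1],[-0.002,0.045,0.002,0,-1]]' >/dev/null; python3 g.py .5746 .2788 .199
python3 -m handwheel '[[-0.009,0.009,0.001,0,-1],[-0.019,0.015,0.001,0,-1],[-0.031,0.017,0.002,0,-1],[-0.043,0.015,0.002,0,-1],[-0.043,0.015,0.002,0,-1]]' >/dev/null; python3 g.py .5746 .2788 .199
python3 -m handwheel '[[-0.01,-0.006,0.001,0,-1],[-0.019,-0.015,0.001,0,-1],[-0.024,-0.027,0.001,0,-1],[-0.026,-0.04,0.001,0,-1],[-0.026,-0.04,0.001,0,-1]]' >/dev/null; python3 g.py .5746 .2788 .199
```

```text
t 8.07 tcp [0.5569 0.3157 0.1968] az 66.2 w 0.0147 F [ 1.1 -0.7 -0.3] j6 -0.64 tilt 0.88
shift [-0.0312 -0.0266 -0.0022] 
t 8.48 tcp [0.5986 0.3083 0.1923] az 66.1 w 0.0146 F [-8.4 -7.3 -0. ] j6 -0.68 tilt 0.17
shift [ 0.01   -0.0367 -0.0067] 
t 8.90 tcp [0.6045 0.26   0.1915] az 66.0 w 0.0146 F [-3.7  0.4  7.4] j6 -0.75 tilt 0.14
shift [ 0.035   0.005  -0.0074]
```

```bash
python3 -m handwheel '[[0.004,-0.017,-0.004,0,-1],[0.013,-0.029,-0.005,0,-1],[0.023,-0.035,-0.005,0,-1],[0.035,-0.037,-0.005,0,-1],[0.035,-0.037,-0.005,0,-1]]' >/dev/null; python3 g.py .5746 .2788 .198
python3 -m handwheel '[[0.012,0.002,0,0,-1],[0.022,0.008,0,0,-1],[0.031,0.017,0,0,-1],[0.036,0.029,0,0,-1],[0.036,0.029,0,0,-1]]' >/dev/null; python3 g.py .5746 .2788 .198
```

```text
t 9.32 tcp [0.5595 0.2443 0.1993] az 65.9 w 0.0148 F [ 5.8 11.7  2.9] j6 -0.75 tilt 0.53
shift [0.0003 0.0376 0.0017] 
t 9.73 tcp [0.5379 0.2874 0.1996] az 66.0 w 0.0147 F [1.1 1.2 2.6] j6 -0.67 tilt 0.54
shift [-0.037   0.0071  0.0017]
```

```bash
python3 -m handwheel '[[0.001,0.013,0.001,0,-1],[-0.001,0.023,0.002,0,-1],[-0.006,0.032,0.002,0,-1],[-0.015,0.041,0.002,0,-1],[-0.015,0.041,0.002,0,-1]]' >/dev/null; python3 g.py .5746 .2788 .198
python3 -m handwheel '[[-0.01,0.006,0,0,-1],[-0.022,0.008,0,0,-1],[-0.034,0.006,0,0,-1],[-0.044,0,0,0,-1],[-0.044,0,0,0,-1]]' >/dev/null; python3 g.py .5746 .2788 .198
python3 -m handwheel '[[-0.009,-0.009,0,0,-1],[-0.014,-0.021,0,0,-1],[-0.016,-0.034,0,0,-1],[-0.014,-0.047,0,0,-1],[-0.014,-0.047,0,0,-1]]' >/dev/null; python3 g.py .5746 .2788 .198
```

```text
t 10.15 tcp [0.5689 0.3159 0.1963] az 66.1 w 0.0146 F [ -0.8 -13.6   3. ] j6 -0.65 tilt 0.12
shift [-0.0203 -0.0316 -0.0017] 
t 10.57 tcp [0.609  0.2959 0.1944] az 66.0 w 0.0144 F [-1.4 -3.  -0.4] j6 -0.70 tilt 0.25
shift [ 0.0245 -0.0297 -0.0035] 
t 10.98 tcp [0.6027 0.2456 0.1951] az 65.9 w 0.0148 F [ 0.8  0.4 -0.1] j6 -0.76 tilt 0.16
shift [ 0.0392  0.0188 -0.003 ]
```

```bash
python3 -m handwheel '[[0.02,0.01,-0.003,0,-1],[0.039,0.019,-0.003,0,-1],[0.039,0.019,-0.03,0,-1],[0.039,0.019,-0.06,0,-1],[0.039,0.019,-0.09,0,-1]]' >/dev/null; python3 -m handwheel '[[0,0,-0.02,0,-1],[0,0,-0.035,0,-1],[0,0,-0.035,0,-1]]' >/dev/null;  python3 g.py .506 -.018 .34 66;python3 - <<'E'
from h import *
s=cam("side");t=cam("top");from plant import get_state
p=get_state()["tcp_pos"]
f=lambda c,x,y,w,h:cv2.resize(c["pixels"][y:y+h,x:x+w],(400,400),interpolation=cv2.INTER_CUBIC)
print(proj(s,[p-[0,0,.16]]),proj(t,[p-[0,0,.16]]))
cv2.imwrite("pics/f.png",np.hstack([f(t,80,120,110,110),f(s,150,200,170,170)])[...,::-1])
E
```

```text
t 11.65 tcp [0.5769 0.2795 0.3255] az 65.9 w 0.0147 F [ 0.4  0.1 -0.4] j6 -0.70 tilt 0.38
shift [-0.0566 -0.3005 -0.0147] spin -0.001
[[226.86587576 297.74158282]] [[124.22061333 172.51969764]]
```

View pics/f.png

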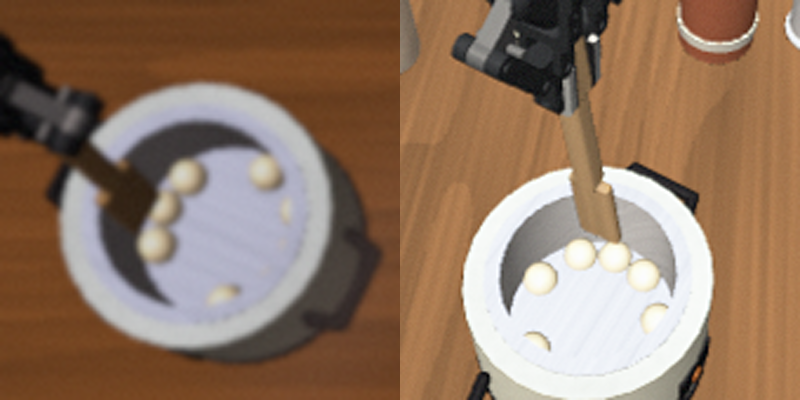

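Six drops are visible: side crop (540,278), (580,255), (615,257), (643,275), (655,318), (537,342), all inside. The paddle has turned about 5° in the grip, blade end about 12 mm towards tool +x. That makes the outer reach on the far side marginal, so I add more rounds with that offset compensated.

```bash
python3 -m handwheel '[[-0.01,-0.002,0.02,0,-1],[-0.01,-0.002,0.055,0,-1],[-0.01,-0.002,0.09,0,-1],[-0.01,-0.002,0.12,0,-1],[-0.01,-0.002,0.127,0,-1]]' 120 >/dev/null; python3 -m handwheel '[[0,0,0.001,0,-1]]' >/dev/null; python3 g.py .5856 .2738 .2
python3 -m handwheel '[[0.011,0,0,0,-1],[0.016,0.01,0,0,-1],[0.013,0.025,0,0,-1],[0,0.034,0,0,-1],[0,0.034,0,0,-1]]' >/dev/null; python3 g.py .5856 .2738 .2
python3 -m handwheel '[[-0.017,0.002,0,0,-1],[-0.029,-0.008,0,0,-1],[-0.037,-0.02,0,0,-1],[-0.04,-0.034,0,0,-1],[-0.04,-0.034,0,0,-1]]' >/dev/null; python3 g.py .5856 .2738 .2
```

```text
t 12.25 tcp [0.5833 0.2713 0.1898] az 66.0 w 0.0148 F [-2.2 -2.9 48.3] j6 -0.71 tilt 0.34
shift [-0.0011  0.0031 -0.0103] 
t 12.67 tcp [0.5985 0.3022 0.1901] az 66.0 w 0.0146 F [-0.3 -3.6 13.7] j6 -0.68 tilt 0.44
shift [ 0.0002 -0.0312 -0.0097] 
t 13.08 tcp [0.6209 0.2521 0.19  ] az 66.0 w 0.0143 F [ 0.7 -0.1  2. ] j6 -0.76 tilt 0.54
shift [ 0.0411  0.0053 -0.0102]
```

```bash
python3 -m handwheel '[[0.008,-0.017,-0.002,0,-1],[0.019,-0.029,-0.003,0,-1],[0.029,-0.035,-0.003,0,-1],[0.041,-0.037,-0.003,0,-1],[0.041,-0.037,-0.003,0,-1]]' >/dev/null; python3 g.py .5856 .2738 .194
python3 -m handwheel '[[0.012,0.002,0,0,-1],[0.022,0.008,0,0,-1],[0.031,0.017,0,0,-1],[0.036,0.029,0,0,-1],[0.036,0.029,0,0,-1]]' >/dev/null; python3 g.py .5856 .2738 .194
python3 -m handwheel '[[0.002,0.013,0,0,-1],[0,0.026,0,0,-1],[-0.005,0.038,0,0,-1],[-0.014,0.047,0,0,-1],[-0.014,0.047,0,0,-1]]' >/dev/null; python3 g.py .5856 .2738 .194
```

```text
t 13.50 tcp [0.5716 0.2397 0.1964] az 65.9 w 0.0147 F [ 6.6 12.7 10. ] j6 -0.75 tilt 0.60
shift [0.0012 0.0368 0.0025] 
t 13.92 tcp [0.5498 0.283  0.1954] az 65.9 w 0.0145 F [-0.1 -0.3  0.2] j6 -0.67 tilt 0.53
shift [-0.0364  0.0062  0.0017] 
t 14.33 tcp [0.5809 0.3169 0.1932] az 66.0 w 0.0145 F [-3.8 -2.8 -1.4] j6 -0.65 tilt 0.54
shift [-0.0218 -0.0375 -0.0004]
```

```bash
python3 -m handwheel '[[-0.01,0.003,0,0,-1],[-0.022,0.005,0,0,-1],[-0.034,0.003,0,0,-1],[-0.044,-0.003,0,0,-1],[-0.044,-0.003,0,0,-1]]' >/dev/null; python3 g.py .5856 .2738 .194
python3 -m handwheel '[[-0.011,-0.009,0,0,-1],[-0.016,-0.021,0,0,-1],[-0.018,-0.034,0,0,-1],[-0.016,-0.047,0,0,-1],[-0.016,-0.047,0,0,-1]]' >/dev/null; python3 g.py .5856 .2738 .194
python3 -m handwheel '[[0.006,-0.012,0,0,-1],[0.015,-0.022,0,0,-1],[0.026,-0.028,0,0,-1],[0.037,-0.029,0,0,-1],[0.037,-0.029,0,0,-1]]' >/dev/null; python3 g.py .5856 .2738 .194
```

```text
t 14.75 tcp [0.6196 0.2938 0.1919] az 66.0 w 0.0145 F [-6.7 -2.1  0.1] j6 -0.70 tilt 0.70
shift [ 0.0229 -0.0322 -0.0018] 
t 15.17 tcp [0.6143 0.2426 0.1926] az 65.9 w 0.0142 F [-1.1 -0.1  0. ] j6 -0.77 tilt 0.69
shift [ 0.0389  0.0168 -0.0016] 
t 15.58 tcp [0.5743 0.2342 0.1993] az 65.8 w 0.0147 F [ 7.   3.8 20.8] j6 -0.75 tilt 0.78
shift [0.0059 0.0407 0.0053]
```

```bash
python3 -m handwheel '[[0.014,0,0,0,-1],[0.026,0.005,0.002,0,-1],[0.036,0.015,0.003,0,-1],[0.042,0.028,0.003,0,-1],[0.042,0.028,0.003,0,-1]]' >/dev/null; python3 g.py .5856 .2738 .194
python3 -m handwheel '[[0.002,0.013,0,0,-1],[0,0.026,0,0,-1],[-0.005,0.038,0,0,-1],[-0.014,0.047,0,0,-1],[-0.014,0.047,0,0,-1]]' >/dev/null; python3 g.py .5856 .2738 .194
python3 -m handwheel '[[-0.01,0.003,0,0,-1],[-0.022,0.005,0,0,-1],[-0.034,0.003,0,0,-1],[-0.044,-0.003,0,0,-1],[-0.044,-0.003,0,0,-1]]' >/dev/null; python3 g.py .5856 .2738 .194
python3 -m handwheel '[[-0.011,-0.009,0,0,-1],[-0.016,-0.021,0,0,-1],[-0.018,-0.034,0,0,-1],[-0.018,-0.034,0,0,-1]]' >/dev/null; python3 g.py .5856 .2738 .194
```

```text
t 16.00 tcp [0.5492 0.2794 0.1971] az 65.9 w 0.0145 F [ 4.2 -1.3  1.6] j6 -0.67 tilt 1.10
shift [-0.0354  0.0097  0.0038] 
t 16.42 tcp [0.5823 0.3175 0.1969] az 65.9 w 0.0147 F [-1.  -0.5 -0.7] j6 -0.64 tilt 1.13
shift [-0.0208 -0.0386  0.0031] 
t 16.83 tcp [0.6221 0.2945 0.1974] az 65.8 w 0.0144 F [-1.5  0.1  0.3] j6 -0.70 tilt 1.06
shift [ 0.0248 -0.0338  0.0028] 
t 17.17 tcp [0.624  0.2535 0.1976] az 65.7 w 0.0149 F [-0.2 -0.3 -0.4] j6 -0.75 tilt 1.06
shift [0.0434 0.0027 0.0028]
```

```bash
python3 -m handwheel '[[0.02,0.001,0,0,-1],[0.043,0.003,0,0,-1],[0.043,0.003,-0.04,0,-1],[0.043,0.003,-0.08,0,-1],[0.043,0.003,-0.11,0,-1]]' >/dev/null; python3 -m handwheel '[[0,0,-0.03,0,-1],[0,0,-0.035,0,-1],[0,0,-0.035,0,-1]]' >/dev/null;  python3 g.py .506 -.018 .34 66;cat > dr.py <<'E'
from m import *
from plant import get_state
p=get_state()["tcp_pos"]
pred=np.r_[proj(S,[p-[0,0,.155]]),proj(T,[p-[0,0,.155]])];print("pred bottom",pred)
# drops
for n,c,r in(("S",S,(160,250,140,130)),("T",T,(85,125,105,100))):
    m=roi(mask(c,lambda h,s,v:(h>14)&(h<34)&(s>25)&(s<110)&(v>150)),*r)
    k,l,st,ce=cv2.connectedComponentsWithStats(m)
    for i in range(1,k):
        if st[i,4]>12:
            w=ray(c,ce[i],.042)[0];print(n,st[i,4],ce[i],w[:2],"r %.3f"%np.hypot(*(w[:2]-[.5746,.2788])))
# wood in side
m=mask(S,lambda h,s,v:(h>8)&(h<20)&(s>60)&(s<140)&(v>120));u,v=proj(S,[p-[0,0,.1]])[0].astype(int)
m=roi(m,u-30,v-45,60,100)
k,l,st,ce=cv2.connectedComponentsWithStats(m)
for i in range(1,k):
    if st[i,4]>60:print("wood",st[i],ce[i])
cv2.imwrite("pics/full_s.png",S["pixels"][...,::-1]);cv2.imwrite("pics/full_t.png",T["pixels"][...,::-1])
E
python3 dr.py
```

```text
t 17.83 tcp [0.5842 0.2755 0.3484] az 65.8 w 0.0144 F [-0.1  0.  -0.4] j6 -0.70 tilt 1.52
shift [-0.049  -0.2998  0.0062] spin -0.004
T camera at [0.4152 0.0017 0.8917]
S camera at [0.5044 0.5801 0.7208]
pred bottom [[221.193  284.9483]
 [121.4643 165.8539]]
S 331 [232.5438 274.423 ] [0.587  0.1657] r 0.114
S 161 [235.882  304.5217] [0.5725 0.2261] r 0.053
S 232 [208.4181 319.444 ] [0.6157 0.2589] r 0.046
S 142 [255.6056 319.4577] [0.5348 0.2504] r 0.049
S 1054 [224.5854 370.203 ] [0.5748 0.3408] r 0.062
T 60 [145.65   164.1333] [0.6227 0.2732] r 0.048
T 31 [155.2581 170.1935] [0.6076 0.249 ] r 0.045
wood [ 188  218   60   79 3285] [219.5388 252.6706]
```

```bash
python3 - <<'E'
import cv2,numpy as np
t=cv2.imread("pics/full_t.png");s=cv2.imread("pics/full_s.png")
cv2.imwrite("pics/g.png",np.hstack([cv2.resize(t[120:230,80:190],(350,350),interpolation=cv2.INTER_CUBIC),cv2.resize(s[210:384,145:319],(450,450),interpolation=cv2.INTER_CUBIC)[:350]]) if 0 else np.hstack([cv2.resize(t[120:230,80:190],(348,522),interpolation=cv2.INTER_CUBIC) if 0 else cv2.copyMakeBorder(cv2.resize(t[120:230,80:190],(275,275),interpolation=cv2.INTER_CUBIC),0,247,0,0,cv2.BORDER_CONSTANT),cv2.resize(s[210:384,145:319],(522,522),interpolation=cv2.INTER_CUBIC)]))
E
```

```text
(no output)
```

View pics/g.png

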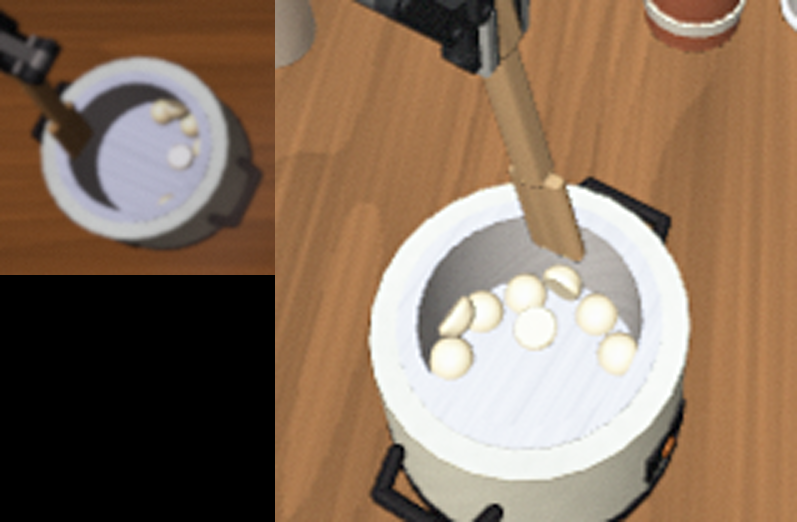

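All eight drops are in the pot, now bunched in its far half, at crop (450,358), (457,315), (480,312), (525,293), (535,328), (563,282), (597,314), (617,353). Two lean on the wall and one lies flipped. I check numerically how the one at (457,315) leans.

```bash
python3 - <<'E'
import cv2,numpy as np
s=cv2.imread("pics/full_s.png");h=cv2.cvtColor(s,cv2.COLOR_BGR2HSV)
print(h[306:328,197:222,2]);print(h[306:328,197:222,1])
E
```

```text
[[103 104 111 113 113 121 122 124 125 131 133 133 133 135 140 149 152 153
  151 151 197 249 253 252 229]
 [101 102 110 114 117 115 122 120 126 131 132 133 132 150 173 201 216 212
  197 191 207 243 252 252 229]
 [101 104 111 110 115 120 121 125 127 129 150 149 149 218 245 250 248 245
  243 232 203 191 239 251 232]
 [ 99 103 107 111 117 116 121 121 129 150 219 217 191 238 252 251 250 249
  248 246 237 208 193 240 229]
 [102 100 105 111 115 115 119 122 148 207 246 245 197 171 247 254 252 252
  251 249 247 234 200 196 224]
 [ 99 103 107 113 113 118 117 139 182 241 252 245 217 158 242 255 253 253
  253 251 251 242 218 187 220]
 [101 102 106 111 117 114 120 173 233 255 253 243 221 178 186 250 253 253
  252 252 252 246 231 187 231]
 [102 106 105 109 112 121 160 211 255 255 251 241 227 198 192 251 254 253
  253 253 251 246 232 197 202]
 [101 100 104 110 115 142 185 243 255 252 249 241 232 198 185 250 254 253
  252 253 250 245 234 195 210]
 [ 99 101 104 106 125 178 233 255 253 250 247 241 232 184 187 250 254 252
  252 251 249 243 230 195 239]
 [ 99 100 101 108 155 231 255 254 251 249 246 241 
[... 2271 characters left out ...]
35 42 42 45 52 56 29 35 30 32 33 41 42 42 34  6 10 10
  10]
 [13 14 34 50 38 47 48 49 50 55 51 16 15  1 15 20 30 29 29  9 10 12 10  9
  11]
 [16 13 31 52 57 55 54 53 53 59  7 13 10 10 11 12  8 11 12 12  9  9  9  8
   8]
 [ 8 14 13 42 59 58 54 56 55 60  4 14 10  8 10  9  9 10 10 10 10 10 10  8
   8]
 [14 13 45 55 43 34 37 39 44 54 60 24 12 11  9  7 10 10  9 10  8  9  9  8
   8]
 [11 43 51 33 27 25 28 28 33 40 50 61 26 11 11  9  9  8  9 10  9  8  8  8
   8]
 [29 52 27 21 17 15 18 19 22 26 38 51 62 16 15 10  9  8 10  8  8  9  9  9
   9]
 [45 37 20 14 11  9  9  8 13 20 28 44 58 26 12 10  9  9  8 10 10  8  8  8
   9]
 [49 24 15 11  8  5  3  4  9 16 25 39 53 63 10 10  9  9 10  9  9  8  9  9
   9]]
```

```bash
python3 - <<'E'
from h import *
s=cam("side");t=cam("top");p=get_state()["tcp_pos"]
for d in(.02,.025,.03,.035,.04):
    b=p+np.array([-.914*d,.407*d,-.155]);print(d,proj(s,[b]),proj(t,[b]))
c=np.array([.5746,.2788])
for z in(.042,.048,.054):
    for px in([203,314.5],[206,315]):
        w=ray(s,px,z)[0][:2]-c;print(z,px,w,np.hypot(*w),"tool",-.914*w[0]+.407*w[1],.407*w[0]+.914*w[1])
E
```

```text
0.02 [[233.27918319 291.52647018]] [[117.13058197 174.96362932]]
0.025 [[236.26816343 293.10487168]] [[115.95415468 177.1767924 ]]
0.03 [[239.2738406  294.69209038]] [[114.77510409 179.39489057]]
0.035 [[242.296355   296.28820038]] [[113.59342143 181.61794035]]
0.04 [[245.33584851 297.89327661]] [[112.40909787 183.84595834]]
0.042 [203, 314.5] [ 0.05212628 -0.02790346] 0.05912488669901038 tool -0.059000128804386126 -0.004288366742018976
0.042 [206, 315] [ 0.04677133 -0.02752985] 0.05427199642954511 tool -0.05395364167547566 -0.006126348115412829
0.048 [203, 314.5] [ 0.05104503 -0.0249938 ] 0.056835591756620556 tool -0.056827628473929276 -0.002069004506202732
0.048 [206, 315] [ 0.0457374  -0.02462348] 0.05194445217920645 tool -0.05182574549460217 -0.003890740599659038
0.054 [203, 314.5] [ 0.04996377 -0.02208413] 0.05462679991204446 tool -0.054655128143472544 0.00015035772961350183
0.054 [206, 315] [ 0.04470348 -0.02171712] 0.049699441705887214 tool -0.049697849313728705 -0.001655133083905292
```

The leaning drop sits with its flat side to the wall at r≈57 mm, too close to the 60 mm limit. The paddle has turned about 12° in the grip. I straighten the paddle against the empty +tool-x wall, then loosen the cluster with a gentle sweep the other way.

```bash
python3 -m handwheel '[[-0.01,0,0.03,0,-1],[-0.01,0,0.07,0,-1],[-0.01,0,0.105,0,-1],[-0.01,0,0.13,0,-1],[-0.01,0,0.139,0,-1]]' 120 >/dev/null; python3 g.py .5746 .2788 .2
python3 -m handwheel '[[0.015,0,0,0,-1],[0.03,0,0,0,-1],[0.038,0,0,0,-1],[0.046,0,0,0,-1],[0.052,0,0,0,-1]]' >/dev/null; python3 g.py .5746 .2788 .2
python3 -m handwheel '[[0.006,0,0,0,-1],[0.01,0,0,0,-1],[0.01,0,0,0,-1]]' >/dev/null; python3 g.py .5746 .2788 .2
```

```text
t 18.45 tcp [0.5912 0.2683 0.1979] az 65.7 w 0.0146 F [-0.8 -0.5 -0.3] j6 -0.71 tilt 0.71
shift [ 0.0194  0.0027 -0.0023] 
t 18.87 tcp [0.5451 0.2903 0.1994] az 65.8 w 0.0143 F [ 4.5 -3.8  1.3] j6 -0.65 tilt 0.97
shift [-0.0317  0.0016 -0.0001] 
t 19.12 tcp [0.5368 0.2952 0.2013] az 65.9 w 0.0147 F [ 4.  -2.6  1.3] j6 -0.63 tilt 1.17
shift [-0.0412  0.0005  0.0021]
```

```bash
python3 -m handwheel '[[-0.022,-0.015,0.001,0,-1],[-0.033,-0.026,0.002,0,-1],[-0.048,-0.03,0.003,0,-1],[-0.063,-0.027,0.003,0,-1],[-0.063,-0.027,0.003,0,-1]]' >/dev/null; python3 g.py .5746 .2788 .2
python3 -m handwheel '[[-0.011,0.011,0,0,-1],[-0.016,0.022,0,0,-1],[-0.016,0.032,0,0,-1],[-0.012,0.042,0,0,-1],[0,0.053,0,0,-1]]' >/dev/null; python3 g.py .5746 .2788 .2
python3 -m handwheel '[[0.005,-0.01,0,0,-1],[0.015,-0.026,-0.01,0,-1],[0.015,-0.026,-0.05,0,-1],[0.015,-0.026,-0.09,0,-1],[0.015,-0.026,-0.13,0,-1]]' >/dev/null;python3 -m handwheel '[[0,0,-0.02,0,-1],[0,0,-0.02,0,-1]]' >/dev/null; python3 g.py;python3 dr.py; python3 - <<'E'
import cv2
s=cv2.imread("pics/full_s.png");h=cv2.cvtColor(s,cv2.COLOR_BGR2HSV)
m=(h[...,1]>38)&(h[...,0]>10)&(h[...,0]<34)
for y in range(288,352,1):print(y,''.join('#' if m[y,x] else ('o' if h[y,x,2]>225 else ('-' if h[y,x,2]>165 else '.')) for x in range(195,272)))
E
```

```text
t 19.53 tcp [0.5853 0.2448 0.2002] az 65.8 w 0.0145 F [-0.9  1.9  2.7] j6 -0.74 tilt 1.19
shift [ 0.0237  0.0266 -0.0001] 
t 19.95 tcp [0.6077 0.2937 0.2004] az 65.7 w 0.0145 F [-0.4 -0.7 -0.2] j6 -0.69 tilt 1.24
shift [ 0.024  -0.0272 -0.0003] 
t 20.53 tcp [0.5793 0.2784 0.3572] az 65.8 w 0.0147 F [-0.6 -0.5 -0.8] j6 -0.69 tilt 1.63
T camera at [0.4152 0.0017 0.8917]
S camera at [0.5044 0.5801 0.7208]
pred bottom [[224.1061 284.3689]
 [118.5637 167.447 ]]
S 282 [226.0177 270.7624] [0.6004 0.1592] r 0.122
S 91 [241.044  303.5385] [0.5636 0.2232] r 0.057
S 80 [222.3375 308.5   ] [0.5951 0.2362] r 0.047
S 143 [255.6084 319.2448] [0.5348 0.2501] r 0.049
S 147 [207.4558 330.2789] [0.6138 0.2784] r 0.039
S 1069 [224.9673 370.1094] [0.5742 0.3405] r 0.062
T 181 [131.221  169.7901] [0.6083 0.3075] r 0.044
T 52 [148.6923 165.2115] [0.62   0.2657] r 0.047
wood [ 192  217   60   74 3039] [221.5749 250.8585]
288 oooooooooooooo-............------.##########--------------ooooooooooooooooooo
289 oooooooooooo-...............---------######.----------------ooooooooooooooooo
290 ooooooooooo-.........
[... 4358 characters left out ...]
oooooooooooooooooooooooooooooooooooooooooooo
344 ooooooooooooooo###ooooooooooooooooooooooooooooooooooooooooooooooooooooooooooo
345 oooooooooooooooo##--o-#--oooooooooooooooooooooooooooooooooooooooooo-ooooooooo
346 oooooooooooooooo#####oooooooooooooooooooooooooooooooooooooooooooo-ooooooooooo
347 ooooooooooooooooo#ooooooooooooooooooooooooooooooooooooooooooooooooooooooooooo
348 ooooooooooooooooooooooooooooooooooooooooooooooooooooooooooooooooooooooooooooo
349 oooooooooooooooooooooooooooooooooooooooooooooooooooooooooooooooooooooooooooo-
350 oooooooooooooooooooooooooooooooooooooooooooooooooooooooooooooooooooooooooooo.
351 oooooooooooooooooooooooooooooooooooooooooooooooooooooooooooo-oooooooooooooo-.
```

The outline map shows the wall drops now sitting as normal domes (left group around side pixels (203,322)–(208,343)). One at (240,303) leans with its flat face inwards, which is inside the limit. The paddle is near upright, blade end offset about 8 mm. To the jar.

```bash
python3 g.py .506 -.0285 .34 66; python3 -m handwheel '[[-0.007,-0.04,0,0,-1],[-0.014,-0.08,0,0,-1],[-0.021,-0.12,0,0,-1],[-0.028,-0.16,0,0,-1],[-0.035,-0.2,0,0,-1]]' >/dev/null;python3 -m handwheel '[[-0.006,-0.035,0,0,-1],[-0.012,-0.07,0,0,-1],[-0.018,-0.1,0,0,-1],[-0.018,-0.105,0,0,-1],[-0.018,-0.105,0,0,-1]]' >/dev/null; python3 g.py .506 -.0285 .30 66
python3 - <<'E'
from h import *
s=cam("side");p=get_state()["tcp_pos"]
for d in(0,.008,.016,.024):
    print(d,proj(s,[p+np.array([-.914*(d+e),.407*(d+e),-.155]) for e in(-.014,.014)]).round(1).tolist(),proj(s,[p+np.array([-.914*d*.65,.407*d*.65,-.1])]).round(1).tolist())
h=cv2.cvtColor(s["pixels"],cv2.COLOR_RGB2HSV);u,v=proj(s,[p-[0,0,.155]])[0].astype(int)
for y in range(v-40,v+14):print(y,u-25,''.join('#' if 70<h[y,x,1]<140 and h[y,x,2]>110 else '.' for x in range(u-25,u+30)))
E
```

```text
t 20.63 tcp [0.5778 0.2774 0.3515] az 65.8 w 0.0147 F [-1.2 -0.2 -1.5] j6 -0.69 tilt 1.25
shift [-0.0597 -0.3086  0.0109] spin -0.004
t 21.47 tcp [ 0.4976 -0.0251  0.3466] az 65.7 w 0.0144 F [0.2 0.1 0.1] j6 -1.20 tilt 0.90
shift [-0.0083  0.0003  0.0468] spin -0.006
0 [[283.6, 148.2], [296.7, 153.2]] [[292.1, 127.8]]
0.008 [[287.3, 149.6], [300.5, 154.6]] [[294.7, 128.7]]
0.016 [[291.1, 151.1], [304.4, 156.1]] [[297.3, 129.7]]
0.024 [[294.8, 152.5], [308.2, 157.5]] [[299.9, 130.6]]
110 265 ...........................#################.#######.##
111 265 ...........................############################
112 265 ...........................###############.############
113 265 ...........................########.####..#######.#####
114 265 ...........................############.###############
115 265 ...........................########.###################
116 265 ...........................########.###################
117 265 ...........................############################
118 265 ...........................########.###################
119 265 ...........................#
[... 2143 characters left out ...]
 265 ...............#####.#################################.
154 265 ..............#####.#########.########################.
155 265 ..............#################.####################.#.
156 265 .............########.##.##################.#.########.
157 265 .............#########################.##.############.
158 265 ............#############..################.########.#.
159 265 ............#####################################.####.
160 265 ...........####.#####.#.#####.##.#########.##.########.
161 265 ...........##############.#############################
162 265 ..........#####.#######.##.#####.##########.###########
163 265 ..........############.###.#############.##############
```

```bash
python3 -m handwheel '[[-0.008,0,0,0,-1],[-0.008,0,0.02,0,-1],[-0.008,0,0.05,0,-1],[-0.008,0,0.07,0,-1],[-0.008,0,0.07,0,-1]]' >/dev/null; python3 g.py .506 -.0285 .172 66;python3 -m handwheel '[[0,0,0.03,0,-1],[0,0,0.05,0,-1],[0,0,0.07,0,-1],[0,0,0.09,0,-1]]' >/dev/null; python3 g.py .506 -.0285 .172 66
```

```text
t 21.93 tcp [ 0.5048 -0.0261  0.2725] az 65.8 w 0.0146 F [-1.8 -0.1 -0.6] j6 -1.20 tilt 0.52
shift [-0.0011 -0.0018  0.1005] spin -0.003
t 22.27 tcp [ 0.5067 -0.0254  0.1824] az 65.9 w 0.0148 F [ 0.6 -0.3 -0.2] j6 -1.20 tilt 0.56
shift [-0.0005 -0.0032  0.0104] spin -0.001
```

```bash
python3 -m handwheel '[[0,-0.002,0.004,0,-1],[0,-0.003,0.008,0,-1],[0,-0.003,0.012,0,-1],[0,-0.003,0.012,0,-1]]' >/dev/null; python3 g.py .506 -.0285 .172 66; python3 -m handwheel '[[0,0,0,0,-0.4],[0,0,0,0,0],[0,0,0,0,0.5],[0,0,0,0,1],[0,0,0,0,1]]' >/dev/null;python3 g.py; python3 -m handwheel '[[0,0,0,0,1],[0,0,-0.02,0,1],[0,0,-0.06,0,1],[0,0,-0.09,0,1],[0,0,-0.12,0,1]]';python3 g.py .5825 -.2605 .25 165
```

```text
t 22.60 tcp [ 0.5062 -0.028   0.1708] az 65.9 w 0.0146 F [-0.8 -0.2 -1.1] j6 -1.21 tilt 0.61
shift [-0.     -0.0005 -0.0012] spin -0.001
t 23.02 tcp [ 0.5064 -0.028   0.1712] az 65.9 w 0.0729 F [-0.4  0.5 -1. ] j6 -1.21 tilt 0.64
time_s: 23.43
tcp_pos: [0.5049, -0.0277, 0.2929]
tool_rot: [0.006, 0.209, 0.978, -0.0]
force: [1.2, -0.0, -0.9]
width: 0.0853
t 23.43 tcp [ 0.5049 -0.0277  0.2929] az 65.9 w 0.0853 F [ 1.2 -0.  -0.9] j6 -1.21 tilt 0.66
shift [-0.1653 -0.1809  0.0444] spin -1.729
```

Paddle released. Now turn the jaws along the timer's x and go over the tens wheel.

```bash
python3 -m handwheel '[[0,0,0,0.12,1],[0,0,0,0.24,1],[0,0,0,0.36,1],[0,0,0,0.48,1],[0,0,0,0.6,1]]' >/dev/null; python3 -m handwheel '[[0,0,0,0.12,1],[0,0,0,0.24,1],[0,0,0,0.36,1],[0,0,0,0.48,1],[0,0,0,0.6,1]]' >/dev/null; python3 -m handwheel '[[0,0,0,0.11,1],[0,0,0,0.21,1],[0,0,0,0.21,1]]' >/dev/null;  python3 g.py .6273 -.2467 .25 -15
```

```text
t 24.52 tcp [ 0.5047 -0.0278  0.2931] az -15.8 w 0.0856 F [-0.4  0.8  0.9] j6 0.22 tilt 0.67
shift [-0.1772  0.1771  0.0451] spin -0.014
```

```bash
python3 - <<'E'
# paddle check: is wood seen above the jar rim, and where (side view)
from m import *
m=roi(mask(S,lambda h,s,v:(h>8)&(h<22)&(s>70)&(s<150)&(v>150)),265,110,60,75)
for y in range(120,186,2):print(y,''.join('#' if m[y,x] else '.' for x in range(265,325)))
print(proj(S,[[.4988,-.0255,.12]]))
E
```

```text
T camera at [0.4152 0.0017 0.8917]
S camera at [0.5044 0.5801 0.7208]
120 ............................####.###########################
122 ............................################################
124 ...........................################################.
126 ...........................################################.
128 ...........................################################.
130 ...........................################################.
132 ..........................################################..
134 .........................#################################..
136 ........................##################################..
138 .......................##################################...
140 ......................###################################...
142 .....................####################################...
144 ....................#########.##########################....
146 ...................#####################################....
148 ..................#########.############################....
150 .................######################.###########
[... 436 characters left out ...]
##...###################....
166 #........########...#...#########....####################...
168 ############...###.......########....#####################..
170 #########.#................#####....########################
172 #######...................####....##########################
174 #########................######.....#.######################
176 ####.#.#.................######......#######################
178 ####....#...............######......########################
180 ####....................######......#..###################..
182 ####....#.#.............#####......##..#################....
184 ####....##.............######...####....##############......
[[287.5335 176.8447]]
```

```bash
python3 -m handwheel '[[-0.028,0.028,0,-0.01,1],[-0.056,0.056,0,-0.014,1],[-0.084,0.084,0.005,-0.014,1],[-0.112,0.112,0.02,-0.014,1],[-0.14,0.14,0.03,-0.014,1]]' >/dev/null; python3 -m handwheel '[[-0.02,0.02,0.01,0,1],[-0.037,0.037,0.015,0,1],[-0.037,0.037,0.015,0,1]]' >/dev/null; python3 g.py .6273 -.2467 .14 -15;python3 -m handwheel '[[0,0,0.04,0,1],[0,0,0.07,0,1],[0,0,0.085,0,1],[0,0,0.085,0,1]]' >/dev/null; python3 g.py .6273 -.2467 .125 -15
```

```text
t 25.28 tcp [ 0.6315 -0.2504  0.2474] az -14.3 w 0.0854 F [-0.3  0.5 -0.3] j6 -0.13 tilt 0.64
shift [ 0.0026 -0.0062  0.1073] spin 0.013
t 25.62 tcp [ 0.6297 -0.2492  0.1581] az -14.1 w 0.0853 F [-1.6  0.9  0.1] j6 -0.13 tilt 0.23
shift [ 0.0018 -0.0031  0.0331] spin 0.015
```

```bash
python3 -m handwheel '[[0.002,-0.003,0.01,0.015,1],[0.002,-0.003,0.02,0.015,1],[0.002,-0.003,0.028,0.015,1],[0.002,-0.003,0.028,0.015,1]]' >/dev/null; python3 g.py .6273 -.2467 .12 -15;python3 -m handwheel '[[0,0,0.005,0,1],[0,0,0.008,0,1]]' >/dev/null; python3 g.py .6273 -.2467 .12 -15;python3 -m handwheel '[[0,0,0.003,0,1],[0,0,0.004,0,1]]' >/dev/null; python3 g.py .6273 -.2467 .115 -15
python3 - <<'E'
from h import *
s=cam("side");h=cv2.cvtColor(s["pixels"],cv2.COLOR_RGB2HSV)
a=np.array([.588,-.2362]);ex=np.array([.966,-.259]);ey=np.array([.259,.966])
for x in(-.015,-.002):print(x,[proj(s,[[*(a+x*ex+y*ey),z] ])[0].round(1).tolist() for y in(-.011,.011) for z in(.104,)])
cv2.imwrite("pics/w.png",s["pixels"][...,::-1])
for y in range(78,140):print(y,''.join('#' if h[y,x,2]<60 else ('-' if h[y,x,2]<130 else 'o') for x in range(225,300)))
E
```

```text
t 25.95 tcp [ 0.6268 -0.2461  0.129 ] az -14.9 w 0.0855 F [-0.5  0.8  0.5] j6 -0.12 tilt 0.15
shift [-0.0005  0.0006  0.009 ] spin 0.001
t 26.12 tcp [ 0.6272 -0.2461  0.1211] az -14.9 w 0.0857 F [-0.2  0.   0.3] j6 -0.12 tilt 0.20
shift [-0.0005  0.0003  0.0011] spin 0.001
t 26.28 tcp [ 0.6272 -0.2462  0.1169] az -14.9 w 0.0851 F [-0.3 -0.2 -0.7] j6 -0.12 tilt 0.20
shift [-0.0005  0.0002  0.0019] spin 0.002
-0.015 [[262.2, 116.2], [259.0, 121.4]]
-0.002 [[257.2, 115.0], [254.0, 120.2]]
78 #############################--------oo----#-oooooooooooooooooooooooooooooo
79 ######--######################-------------#-oooooooooooooooooooooooooooooo
80 ######-########################------------#-oooooooooooooooooooooooooooooo
81 -##############################------#-##--#-oooooooooooooooooooooooooooooo
82 -################--############-----#########oooooooooooooooooooooooooooooo
83 ###############################-----#########oooooooooooooooooooooooooooooo
84 ##############################-oo---#########oooooooooooooooooooooooooooooo
85 ###############################-oo--#########oooooooo
[... 3628 characters left out ...]
ooooooooooooooooooooooooo----###ooooooooo--##oo-##-ooooooooo
132 ooooooooooooooo-oooooooooooooooooooooooooooo---ooooooooo--##---##-ooooooooo
133 ooooooooooooooooooo-ooooooooooooooooooooooooooooooooooo--#-#--##-oooooooooo
134 ooooooooooooooooooooooo-oooooooooooooooooooooooooooooo--#-######-oooooooooo
135 ---oooooooooooooooooooooooo-oooooooooooooooooooooooooo--#######-ooooooooooo
136 ------ooooooooooooooooooooooooooooooooooooooooooooooo--###-####-ooooooooooo
137 -----------oooooooooooooooooooooooooooooooooooooooooo--#######-oooooooooooo
138 ---------------ooooooooooooooooooooooooo--oooooooooo--##--####-oooooooooooo
139 -------------------ooooooooooooooooooooooooooooooooo--#######-ooooooooooooo
```

```bash
python3 -m handwheel '[[0,0,0.002,0,1],[0,0,0.002,0,1]]' >/dev/null; python3 g.py;python3 -m handwheel '[[0,0,0.002,0,1],[0,0,0.002,0,1]]' >/dev/null; python3 g.py; python3 -m handwheel '[[0,0,0.002,0,1],[0,0,0.002,0,1]]' >/dev/null; python3 g.py
```

```text
t 26.50 tcp [ 0.6271 -0.2462  0.1147] az -14.9 w 0.0853 F [ 0.2 -0.3  0.7] j6 -0.12 tilt 0.19
t 26.67 tcp [ 0.627  -0.2461  0.1125] az -14.9 w 0.0854 F [0.4 0.4 0. ] j6 -0.12 tilt 0.18
t 26.83 tcp [ 0.6269 -0.2461  0.1101] az -14.9 w 0.0856 F [-0.5 -0.1 -0.9] j6 -0.12 tilt 0.15
```

```bash
python3 -m handwheel '[[0,0,0.0015,0,1],[0,0,0.0015,0,1]]' >/dev/null; python3 g.py;python3 -m handwheel '[[0,0.005,0,0,1],[0,0.01,0,0,1],[0,0.014,0,0,1],[0,0.014,0,0,1]]' >/dev/null; python3 g.py .6408 -.2504 .109
```

```text
t 27.00 tcp [ 0.6267 -0.246   0.1082] az -14.9 w 0.0850 F [-1.  -0.7  0.3] j6 -0.12 tilt 0.13
t 27.33 tcp [ 0.6416 -0.25    0.1085] az -14.9 w 0.0854 F [-0.5 -0.7  1. ] j6 -0.11 tilt 0.21
shift [-0.0006 -0.0006 -0.0005]
```

```bash
python3 -m handwheel '[[0,0,-0.02,0,1],[0,-0.01,-0.045,0,1],[0,-0.033,-0.045,0,1],[0,-0.033,-0.045,0,1]]' >/dev/null; python3 g.py .6089 -.2413 .109 -15
cat > dig.py <<'E'
from h import *
from scipy.ndimage import label
s=cam("side");a0=cv2.imread("pics/side0.png")[...,::-1]
a=np.array([.588,-.2362]);ex=np.array([.966,-.259]);ey=np.array([.259,.966])
# unroll the tens and units drum surface: angle from top (+ to +x) vs axle coordinate
def unroll(c,im,off):
    th=np.radians(np.arange(40,-61,-2));yy=np.linspace(-.012,.012,13)
    P=np.array([[*(a+off*ey+.0425*np.sin(t)*ex+y*ey),.06+.0425*np.cos(t)] for t in th for y in yy[::-1]])
    m=proj(c,P).astype(np.float32);g=cv2.cvtColor(im,cv2.COLOR_RGB2GRAY)
    return cv2.remap(g,m[:,0].reshape(len(th),-1),m[:,1].reshape(len(th),-1),cv2.INTER_LINEAR),np.degrees(th)
for nm,im in(("start",a0),("now",s["pixels"])):
    A,th=unroll(s,im,0.)
    print(nm);[print("%4d"%t,''.join(' .:-=+*#%@'[min(9,v//26)]*2 for v in r)) for r,t in zip(A,th)]
E
python3 dig.py
```

```text
t 27.67 tcp [ 0.6076 -0.2411  0.1546] az -14.9 w 0.0853 F [-0.2 -1.  -0.6] j6 -0.12 tilt 0.20
shift [0.0001 0.0011 0.0456] spin 0.001
start
  40 ..        ....    ........
  38       ....................
  36     ................::::::
  34     ..........::::::::::::
  32   ..........----::------::
  29 ..........--====----====--
  28 ........::++++==--==**++==
  26 ........--**++==++##%%**--
  24 ........==**++++##@@##++--
  22 ........==++++**##%%**==::
  20 ......::--====++**%%++--::
  18 ........::----==++##==--::
  16 ............::::==++==::..
  14   ..............--++--::..
  12 ..........    ..--==::....
  10 ........    ....::::......
   8 ..........................
   6   ..      ................
   4                           
   2                           
   0                 ....  ....
  -2 ......    ..::::..::::::::
  -4 ........--==++==++**++--::
  -6 ........++######%%##++--::
  -8 ........==%%%%##****==::::
 -10 ........--**##**++++--::..
 -12 ......::==**####**++--::..
 -14 ......::==++####****++--::
 -16 ........--==++****##++--::
 -18 ........::::--==++**++--..

[... 1607 characters left out ...]
8         ..................
 -20 ....      ......  ........
 -22 ..........::::--------....
 -24   ....::::--++**##++--::..
 -26   ....::==++####**++--::::
 -28   ....::==****++++==::..::
 -29 ......::==++++++++==::::::
 -32 ....  ::==**####**++--::::
 -34       ..==##%%%%##**==--::
 -36     ..::++******##**==----
 -38 ..    ::++****++****==--==
 -40 ......::++##******++==--::
 -42 ......::==++****++++==--==
 -44         ::--========----==
 -46     ..    ....::::::::::--
 -48     ......      ........::
 -50     ................  ..  
 -52       ..................  
 -54               ......    ..
 -56 ..  ......  ..    ..      
 -58 ::..::::::::::............
 -59 ==============----------==
```

The unrolled drum shows digit 5 moved from -14° to the top (+2°). Stroke two (5→6): the same push from behind the next cog.

```bash
python3 -m handwheel '[[0,0.0005,0.02,0,1],[0,0.0005,0.036,0,1],[0,0.0005,0.044,0,1],[0,0.0005,0.0455,0,1],[0,0.0005,0.0455,0,1]]' >/dev/null; python3 g.py .6412 -.2504 .1085
python3 -m handwheel '[[0,0.008,0,0,1],[0,0.016,0,0,1],[0,0.023,0,0,1],[0,0.029,0,0,1],[0,0.034,0,0,1]]' >/dev/null; python3 g.py .6414 -.2504 .1085;python3 -m handwheel '[[0,0,0,0,1],[0,0,0,0,1]]' >/dev/null; python3 g.py .6414 -.2504 .1085
```

```text
t 28.13 tcp [ 0.6093 -0.2414  0.1077] az -14.9 w 0.0855 F [ 0.7  0.3 -0.1] j6 -0.12 tilt 0.15
shift [-0.0005  0.0331 -0.0007] 
t 28.55 tcp [ 0.6433 -0.2505  0.1084] az -14.9 w 0.0856 F [-8.8  2.6 -0.1] j6 -0.11 tilt 0.21
shift [-0.0004 -0.0019 -0.0001] 
t 28.72 tcp [ 0.644  -0.2507  0.1087] az -14.9 w 0.0853 F [-0.8  0.9  0.6] j6 -0.11 tilt 0.26
shift [-0.0004 -0.0026  0.0001]
```

```bash
python3 -m handwheel '[[0,-0.001,-0.02,0,1],[0,-0.01,-0.045,0,1],[0,-0.036,-0.045,0,1],[0,-0.036,-0.045,0,1]]' >/dev/null; python3 g.py .6093 -.2414 .108 -15; python3 dig.py | sed -n '/now/,$p'
```

```text
t 29.05 tcp [ 0.6069 -0.2409  0.155 ] az -14.9 w 0.0857 F [-0.1  0.  -0.7] j6 -0.12 tilt 0.29
shift [0.0001 0.0022 0.047 ] spin 0.001
now
  40   ......::==++++++======--
  38 ........--====++====------
  36 ....  ::----====------::::
  34 ..    ::::--------::::::::
  32     ....::::--::::........
  29     ......::::............
  28   ....  ..................
  26 ......  ..................
  24 ....                      
  22                           
  20                           
  18                 ..........
  16     ..      ..::::::::::..
  14 ......  ..::--====++==::::
  12 ........::==++**##**==--::
  10 ........--**####****==::..
   8 ........==####****++--::..
   6 ........==####**++==--::::
   4   ....  --##%%##**++==--::
   2 ........--##%%##**++++--::
   0 ........--**##**++++==--::
  -2 ......::--++****++++++==--
  -4 ......::==******##%%**==--
  -6 ......::++##****%%%%**==--
  -8 ........--++++++**##++--::
 -10 ........::--::::------....
 -12 ..........................
 -14 ....  ....................
 -16   ..    ..................
 -18           ........    ....
 -20           ......  ........
 -22 ..........::::::------....
 -24 ......::::--++**##++==--..
 -26 ......::--==####%%##++----
 -28 ........::--==++##%%++----
 -29 ......  ..::::==++**++--::
 -32   ............::==++==--::
 -34 ............  ..==++++--::
 -36 ..............::==++==----
 -38   ........    ..--++==--==
 -40   ........  ....::====--==
 -42 ..................::----++
 -44 ....................::--++
 -46   ......................--
 -48   ....................  ::
 -50   ........................
 -52       ....................
 -54       ......  ........    
 -56 ..  ..::::....      ..    
 -58 ::..::------::............
 -59 ==----======------------==
```

The drum now shows 6 at the top and a clear 7 coming at -34°. Third stroke.

```bash
python3 -m handwheel '[[0,0.002,0.02,0,1],[0,0.002,0.036,0,1],[0,0.002,0.045,0,1],[0,0.002,0.0465,0,1],[0,0.002,0.0465,0,1]]' >/dev/null; python3 g.py .6412 -.2504 .1085
python3 -m handwheel '[[0,0.008,0,0,1],[0,0.016,0,0,1],[0,0.023,0,0,1],[0,0.029,0,0,1],[0,0.034,0,0,1]]' >/dev/null; python3 g.py .6414 -.2504 .1085;python3 -m handwheel '[[0,-0.0005,0,0,1],[0,-0.0005,0,0,1]]' >/dev/null; python3 -m handwheel '[[0,-0.001,-0.02,0,1],[0,-0.002,-0.045,0,1],[0,-0.036,-0.07,0,1],[0,-0.036,-0.09,0,1],[0,-0.036,-0.09,0,1]]' >/dev/null; python3 g.py; python3 dig.py | sed -n '/now/,$p'
```

```text
t 29.52 tcp [ 0.6103 -0.2417  0.1072] az -14.9 w 0.0852 F [-0.2  0.3 -0.8] j6 -0.12 tilt 0.25
shift [-0.0004  0.0321 -0.0012] 
t 29.93 tcp [ 0.6437 -0.2506  0.1078] az -14.9 w 0.0853 F [-10.1   2.7  -0.5] j6 -0.11 tilt 0.22
shift [-0.0004 -0.0022 -0.0007] 
t 30.52 tcp [ 0.61   -0.242   0.2029] az -14.9 w 0.0851 F [ 1.6 -1.2 -0.1] j6 -0.12 tilt 0.67
now
  40 ....    ::==++##%%**++==--
  38 ..    ..--++**%%**++==----
  36       ::--++**##++----::::
  34       ::--++**++--::::::::
  32     ..::--==++--::........
  29     ..::::--::............
  28   ......::................
  26   ....................  ..
  24                   ..      
  22                           
  20     ....                  
  18   ......        ..........
  16 ........    ..::::::--::..
  14 ..........::--====++==--::
  12 ........::==++######++--::
  10 ........--==**######**==::
   8 ........::--++****##**==--
   6 ........::::----==****==--
   4 ..............  --**##==--
   2 ................::++**==::
   0 ................::==++==::
  -2 ................::======::
  -4 ................--++==--::
  -6 ....
[... 186 characters left out ...]
8           ........    ....
 -20 ......    ......  ........
 -22 ........::::::::------....
 -24 ......::--==++**##++==--::
 -26 ......::++**########++--::
 -28   ....::==****++**##++----
 -29     ..::==++++******++--::
 -32       ::++**######**==--::
 -34 ....  ..==**##%%##**++--::
 -36   ....::++++++**##**++----
 -38       ..==**++++****==--==
 -40 ......::++##****##**==--::
 -42 ......::==++********==--==
 -44 ......  ::--======++==--==
 -46 ........  ..::::::::::::--
 -48   ......................::
 -50     ....................  
 -52       ....................
 -54       ................    
 -56 ..  ..........    ....    
 -58 ::....::::::..............
 -59 ====--------------------==
```

```bash
python3 - <<'E'
from h import *
p=cam("side")["pixels"];f=lambda x,y,w,h:cv2.resize(p[y:y+h,x:x+w],(400,400),interpolation=cv2.INTER_CUBIC)
cv2.imwrite("pics/fin.png",np.hstack([f(170,255,125,125),f(190,60,170,170)])[...,::-1])
E
```

```text
(no output)
```

View pics/fin.png

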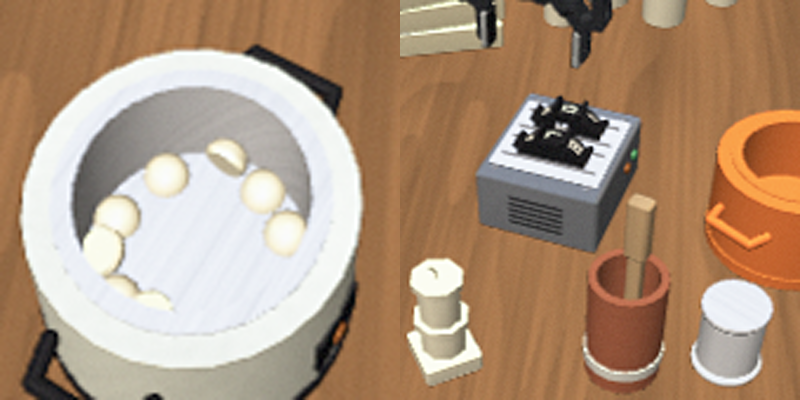

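All eight drops are in the pot, from (227,155) round to (155,300). The paddle stands in the jar at (638,250), the candle and mould are where they were, and the gripper is clear. Handing in.

```bash
python3 -c "
from plant import sign_off;print(sign_off())"
```

```text
the job is handed in; nothing more can be done
None
```

I stirred the pot for about four rounds instead of two, stood the paddle back in its jar, and rolled the tens wheel from between 4 and 5 on to 7. I handed the job in at about 31 s; no verdict is reported.

- **Extra rounds:** the paddle turned in the grip during stirring, about 5° in the first two rounds and about 12° by the end. Because the reach on one side had become doubtful, I stirred two more rounds. I then straightened the paddle against the pot wall before putting it back. At one lowering the blade pressed on the pot floor with about 48 N.
- **Loosening sweep:** I made one short sweep the other way, because a drop was standing against the wall close to the 60 mm limit.
- **Wheels:** the tens wheel shows 7 settled at the top. I never went near the units wheel; it read 0 at the start, and I did not read it again at the end.
- **Paddle:** it stands leaning in the jar.
- **Drops:** all eight are in the pot. Two still lean on the wall, by my reading with their flat side inwards, so inside the limit. I could not track individual drops, so I infer from the sweeps, not from measurement, that each pair had one moved over 15 mm.
- **Bystanders:** the candle and the mould look unmoved in the last picture. The bottle was outside it; the arm never went near the bottle.

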